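Set the colorimeter's filter selector under its light hood

TASK

Get the colorimeter ready for the blue samples. Swing its self-closing light hood up and over until the stay drops behind its step and holds the hood open by itself, then press the filter selector down to free it from its locking ring, turn it clockwise out of the white park sector, ease off and feel for the yellow slot, the first one after park, until the selector springs fully up and is locked there. Press and turn with a light hand, never forcing the selector against its ring; do not let the hood snap shut; leave the hood propped open, and leave the glassware, vials and red lid where they stand.

Things in the scene. Friction and masses are not known exactly. Their poses are not given: they have to be found in the camera images.
- colorimeter: Bench colorimeter, fixed to the bench, cream case 230 x 290 mm with a flat dark deck 75 mm above the bench and a sloping front panel with display and keys. Origin: on the bench under the case; +x points from the front panel to its back, +y to its left as seen from the front, z up. All offsets below are in this frame, in mm from this origin. Selector and hood stand on the deck's right half; the left half stays free for the opened hood.
- hood: Dark blue light hood over the selector, a five-sided shell open below; shut it covers x -30 to 70, y -86 to 17 and stands 49 mm high over the deck. About 0.12 kg. Origin on its hinge line at (20, 20, 83); the hinge line runs along the colorimeter's x.
- hood_swing (a joint): Hood angle in rad: 0 shut; it grows as the hood swings up and over towards +y; end stop at 2.22. A spring shuts it (1 to 2 N at the bar) unless the stay holds it. The stay drops at about 1.95 to 2.05; eased back from there, the hood comes to rest on the stay at about 1.88.
- hood_bar (a point): Middle of the hood's white handle bar: 10 mm thick, 66 mm long along the colorimeter's x, held at its ends by two 7 mm posts 60 mm apart, its axis 40 mm off the hood's right wall. Hood shut, it lies at (20, -126, 101), 26 mm over the deck, and is pinched from above across y; it moves on a circle of radius 147 mm about the hinge line, and turns in the fingers as they follow it without tilting.
- hood_hinge (a point): Middle of the hood's hinge line, (20, 20, 83), 8 mm over the deck.
- stay_foot (a point): Foot of the stay: a steel pin 5 mm thick at the end of a flat brass strut, 72 mm long, pivoted on the hood's outer rear wall. It trails by its weight along a steel rail (at x 80, behind the hood) as the hood opens and drops 4.5 mm behind a step.
- stay_seat (a point): Where the stay's foot comes to rest behind the step of the rail when the hood is propped, about (79, -11, 79).
- dial: Black filter selector: a round skirt 54 mm across, its top 16 mm over the deck, with an upright grip 46 mm long, 12 mm thick and 24 mm tall on it (top 40 mm over the deck) and a white line and brass locking tooth at the pointer end. Origin on its axis at deck height, (20, -36, 75); its own x points along the grip towards the pointer.
- selector_grip (a point): On the selector's axis 30 mm over the deck when the selector is up, where the grip is pinched from above; it has the same orientation as the selector.
- selector (a joint): Selector angle in rad, growing clockwise from above; at 0.70 the pointer points along the colorimeter's +x. While up it can move only within a slot. Nominal slots, clockwise: white park 0 to 0.55, yellow 1.21, blue 1.86, red 2.51, with 0.025 of play either way; all are off together by an unknown amount up to 0.28 (see lock_ring); 0.87 always lies between park and yellow. Friction 0.02 N m, 0.06 while rubbing under the lip.
- plunge (a joint): How far the selector is pressed down, in m: 0 up (locked); spring 4 N at 0, rising 0.8 N per mm. The tooth clears the lip from about 4 mm on; at 6 mm the skirt meets the floor. Let go between slots it stays caught under the lip at 2.5 to 4 mm, can still be turned, and springs up by itself when the tooth comes under a slot, if the hand allows it.
- lock_ring: Base of the aluminium locking ring round the selector, with the floor under the skirt; origin on the axis at deck height. It carries the slot plate (91 mm across, top 10 mm over the deck), whose inner lip has the slots, with a white arc at park and a blue, yellow and red dot at the slots. The plate was re-clamped at the last service, turned up to 0.28 rad either way; this pose does not show it.
- vial_blue: Capped blue vial, 24 mm across, 34 mm tall, standing on the deck's left rear; origin under it. Leave alone.
- vial_red: Capped red vial, same size, on the bench. Leave alone.
- vial_amber: Capped amber vial, same size, on the bench. Leave alone.
- beaker_a: Empty glass beaker, 68 mm across, 85 mm tall, on the bench left of the colorimeter; origin under it. Leave alone.
- beaker_b: Another such beaker, left of the colorimeter and nearer its front. Leave alone.
- beaker_c: Another such beaker, right of the colorimeter. Leave alone.
- red_lid: Red ring lid, 52 mm across, 9 mm tall, on the bench right of the colorimeter. Leave alone.

How it is judged:
By the outcome, as a careful person would: the job done as asked, in the order asked, and still so for the second after the job is handed in, with the robot touching nothing.
It also fails if it takes over 72 s, if anything falls off the work surface, if the arm or the gripper's body presses on something with over 40 N, if the wrist force passes 120 N, or if a joint passes its speed limit or range.

ROBOT

A 6-joint arm with a two-finger parallel gripper is mounted at the origin on the work surface. World frame = base frame: x ahead of the robot, y to its left, z up, the work surface at z = 0. Lengths are in m, angles in rad, forces in N, time in s.
With the tool pointing down it reaches from about 0.35 to 0.725 m from the base axis. Payload 4.3 kg.
Tool frame: the origin (TCP) lies at the very end of the fingers, on their centre line; the grasp point (between the pads) lies ctrl.pinch_z behind it (ctrl.pinch_z is the distance from the TCP to the grasp point, in m); z points along the fingers, y is the direction in which the jaws open and shut (so a half turn about z gives the same grasp; the last joint's range is limited). The gripper opens to 85 mm and grips with 20 to 120 N. Pads are 22 mm wide; open, the fingers measure 114 mm over their backs; the gripper's body (76 mm by 85 mm) begins 54 mm behind the grasp point. The pads swing forward as they close: fully open they stand 13 mm farther back than shut.
Start: joints at [1.181, 0.377, 0.081, 1.274, 0, 1.46], TCP at [0.159, 0.553, 0.231] pointing down, gripper open.
Joint ranges: [-2.72, 2.72], [-0.84, 1.66], [-1.02, 1.22], [-1.77, 2.12], [-1.37, 1.28], [-3.14, 3.14]. Speed limits (rad/s): [2.57, 2.57, 3.14, 3.14, 3.14, 3.14].

INTERFACE

Orientations are given as [roll, pitch, yaw] about the fixed x, y, z axes, in that order (R = Rz(yaw) Ry(pitch) Rx(roll)).
In Python, from workcell import ctrl gives the robot as it stands.
- The arm moves only by the tool drive_tool, never from a script. Its argument "commands" is a list of rows, each an object of numbers: "x", "y", "z": the shift along the world's x, y, z in m; "wx", "wy", "wz": the turn, a rotation vector about the world's x, y, z in degrees; "gripper": the opening, from 0 (shut) to 1 (fully open). In form: [{"x": .., "y": .., "z": .., "wx": .., "wy": .., "wz": .., "gripper": ..}, ...]. A call has 1 to 10 rows; each row shifts and turns the commanded pose from where the row before left it; what a row does not reach is not made up. A row lasts 1/8 s, in which the tool goes at most 62.5 mm and 10.7 degrees, less where a joint would pass 70% of its speed; a pose out of reach is approached as far as the arm can. A call is refused whole if a number of a shift passes 0.0625 or a number of a turn 10.7, either way. A call with a gripper value outside its range is refused whole. The fingers move at their own pace and stop on an object; the grip force is fixed at half the most. Time passes only in rows, so rows that do not move let the fingers close. It gives the time, the measured TCP pose, the force and the opening at its end, in the units of the state.
- ctrl.read_state(): the state, without advancing time (a new reading comes with each control period).
- ctrl.camera(name): name is "scene" or "side" or "wrist"; returns the picture (384x512x3 uint8, red, green, blue); there is no depth.
- ctrl.calibration(name): a dict with "K" (3x3 intrinsics, pixels), "rvec" (rotation vector, rad) and "tvec" (3), from world to camera coordinates, as OpenCV has them. Camera axes: x right, y down, z forward; pixel columns grow to the right and rows downward; lengths in m; the calibration is good to about 2 mm. A picture is of the moment at which its call begins: read the wrist's pose just before it. calibration takes no time and is no camera call; for the wrist camera it gives the pose at the moment of the call.
- ctrl.hand_in(): hands the job in, once; it reports no verdict.
The state is a dict: "clock": time; "joints": joint angles; "joint_vel": joint speeds; "joint_torque": joint torques, N m; "tcp_pos": TCP position; "tcp_rot": TCP orientation; "wrist_force": force on the tool from outside, world axes, zero at the start; "moment": the same for the moment, N m; "finger_gap": finger opening in m.
Only numpy, scipy, OpenCV 4.12 (cv2) and the standard library are available. Lean on these libraries where they do the work, as an engineer would, in place of code of your own. Each camera call takes 0.05 s, during which the arm holds its last target. There are 200 camera calls.

## Working session

There is one attempt and no reset: what is moved stays moved. The work goes in short steps, Python scripts to look and compute and a tool call to move; the robot and the scene stay as the last step left them, time stands still between calls to the robot, and variables do not carry over. Pictures are saved under pics/ and viewed, about 8 in all and at most 12, crops included, and the job is handed in when it is done.

Besides the shell and the picture viewer there is one more tool, called after "Emit:" as a command line: name --argument value ..., lists and objects as JSON in quotes. drive_tool: Moves the arm, as the interface text tells. Its arguments: {"type":"object","properties":{"commands":{"type":"array","items":{"type":"object","properties":{"x":{"type":"number"},"y":{"type":"number"},"z":{"type":"number"},"wx":{"type":"number"},"wy":{"type":"number"},"wz":{"type":"number"},"gripper":{"type":"number"}}}}},"required":["commands"]}

```bash
ls; mkdir -p pics; python3 - <<'E'
from workcell import ctrl
import cv2,numpy as np
s=ctrl.read_state();print(s,ctrl.pinch_z)
a=ctrl.camera("scene");b=ctrl.camera("side");
for n in("scene","side","wrist"):
    c=ctrl.calibration(n);print(n,c)
cv2.imwrite("pics/scene0.png",a[:,:,::-1]);cv2.imwrite("pics/side0.png",b[:,:,::-1]);cv2.imwrite("pics/wrist0.png",ctrl.camera("wrist")[:,:,::-1])
E
```

```text
pics
{'clock': 0.0, 'joints': array([1.18068424e+00, 3.78049605e-01, 7.96409596e-02, 1.27436974e+00,
       2.20050491e-05, 1.46052849e+00]), 'joint_vel': array([ 0.00101708, -0.00016395, -0.00172384, -0.00029582,  0.00101542,
        0.00049839]), 'joint_torque': array([-2.20054993e-03, -4.63602626e+01,  2.69876003e+01,  2.07637221e-02,
       -4.10558059e-04,  2.13174366e-05]), 'tcp_pos': array([0.1585454 , 0.55204977, 0.23037436]), 'tcp_rot': array([-3.13962505e+00, -2.39985878e-04,  2.86174815e+00]), 'wrist_force': array([-0.59067276, -0.52466728, -0.42725756]), 'moment': array([-0.02808468, -0.05535592, -0.01266627]), 'finger_gap': 0.08554256981129855} 0.0187
scene {'K': array([[470.49393154,   0.        , 251.91949453],
       [  0.        , 470.49393154, 191.63162816],
       [  0.        ,   0.        ,   1.        ]]), 'rvec': array([ 2.07662414,  0.74935109, -0.38009233]), 'tvec': array([-0.43954702, -0.11408882,  1.40187917])}
side {'K': array([[390.61527481,   0.        , 263.17189632],
       [  0.        , 390.61527481, 193.04475467],
       [  0.        ,   0.        ,   1.        ]]), 'rvec': array([ 2.06674532, -0.60231288,  0.34007013]), 'tvec': array([-0.42503532,  0.24076692,  0.62377435])}
wrist {'K': array([[273.52195699,   0.        , 253.66332749],
       [  0.        , 273.52195699, 194.22158721],
       [  0.        ,   0.        ,   1.        ]]), 'rvec': array([-2.29015547, -1.72560935, -0.28072494]), 'tvec': array([-0.57388334, -0.04070715,  0.3802793 ])}
```

View pics/scene0.png

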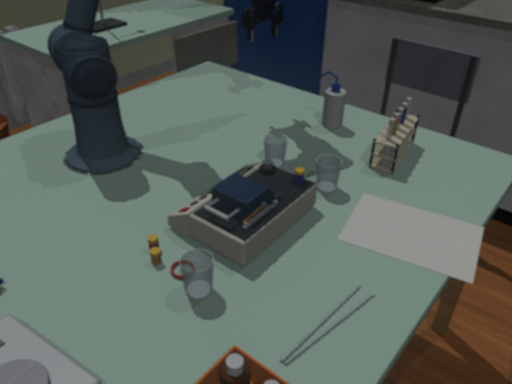

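View pics/side0.png

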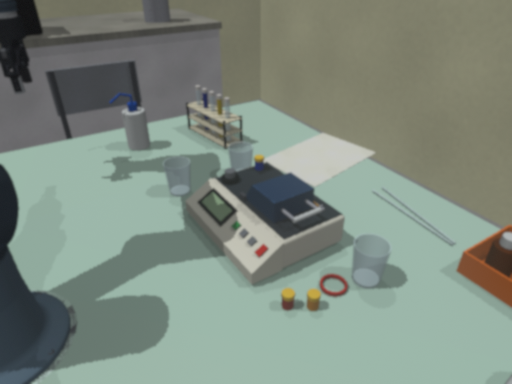

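The scene view shows the colorimeter at about (250,210), with the hood at (243,192), the white bar at (220,208), and beakers at (275,150), (327,172) and (197,275). The side view shows the hood at (283,192) and the bar at (302,212). I'll zoom in on both.

```bash
python3 - <<'E'
import cv2,numpy as np
a=cv2.imread("pics/scene0.png")[155:265,165:325];b=cv2.imread("pics/side0.png")[150:282,180:350]
a=cv2.resize(a,None,fx=5,fy=5,interpolation=cv2.INTER_CUBIC)[:, :800];b=cv2.resize(b,(800,600),interpolation=cv2.INTER_CUBIC)
g=lambda i:np.clip(255*(i/255.)**.6,0,255).astype('uint8')
cv2.imwrite("pics/c1.png",g(a));cv2.imwrite("pics/c2.png",g(b))
E
```

```text
(no output)
```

View pics/c1.png

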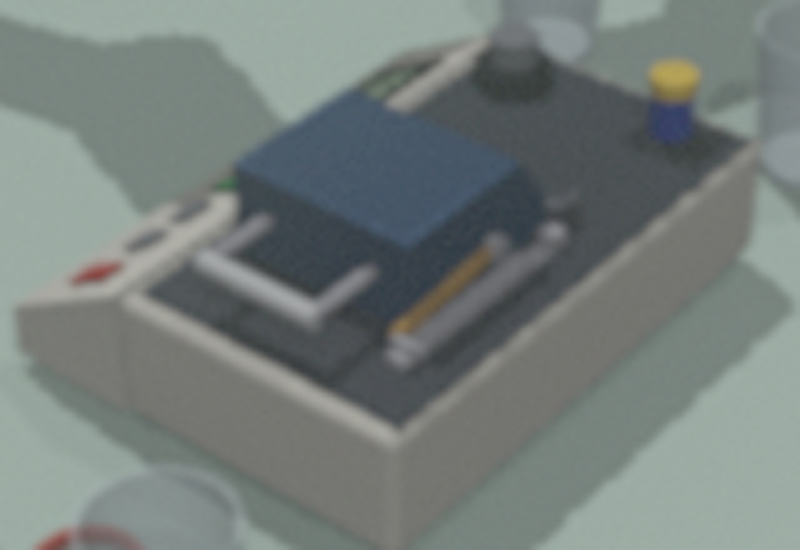

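View pics/c2.png

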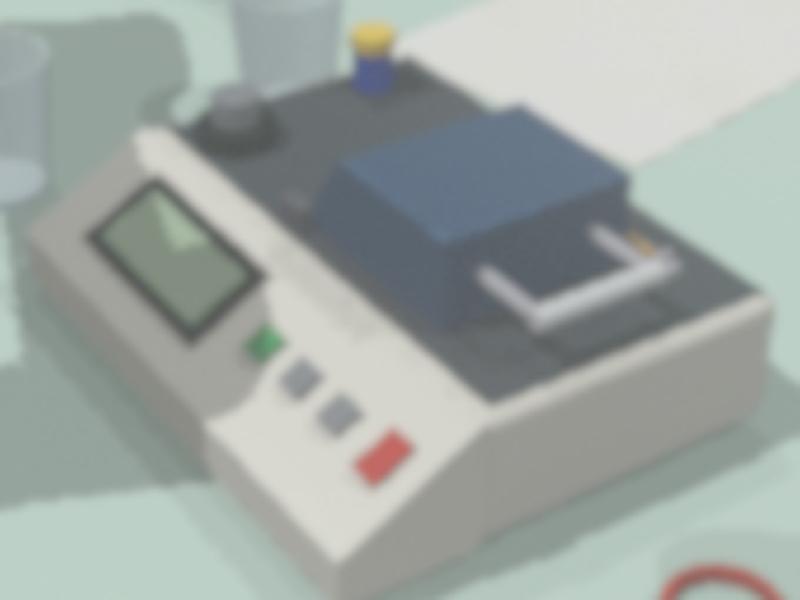

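Crop 1 shows the hood's top corners at (355,92), (238,163), (408,245) and (525,165), and the bar from (200,258) to (318,318). Crop 2 shows the same corners at (345,160), (445,242), (628,182) and (520,105), and the bar from (540,315) to (675,262). I'll triangulate these.

```bash
cat > h.py <<'E'
import cv2,numpy as np
from workcell import ctrl
from scipy.spatial.transform import Rotation as R
def P(n):
    c=ctrl.calibration(n);r=cv2.Rodrigues(c['rvec'])[0];return c['K'],r,np.array(c['tvec']).reshape(3)
def tri(pa,pb,a="scene",b="side"):
    M=[k@np.c_[r,t] for k,r,t in(P(a),P(b))]
    X=cv2.triangulatePoints(M[0],M[1],np.array(pa,float).T.copy(),np.array(pb,float).T.copy());return (X[:3]/X[3]).T
def ray(n,p,z):
    k,r,t=P(n);p=np.atleast_2d(p).astype(float);d=np.linalg.solve(k,np.c_[p,np.ones(len(p))].T);d=(r.T@d).T;o=-r.T@t
    return o+d*((z-o[2])/d[:,2])[:,None]
def proj(n,X):
    k,r,t=P(n);return cv2.projectPoints(np.atleast_2d(X).astype(float),cv2.Rodrigues(r)[0],t,k,None)[0][:,0]
E
python3 - <<'E'
from h import *
s=np.array([(355,92),(238,163),(408,245),(525,165),(200,258),(318,318)])/5+[165,155]
d=np.array([(345,160),(445,242),(628,182),(520,105),(540,315),(675,262)])/[800/170,600/132]+[180,150]
np.set_printoptions(precision=4,suppress=True)
X=tri(s,d);print(X)
print(ray("scene",s,.124),'\n',ray("side",d,.124))
f=X[2]-X[1];print("yaw hood",np.degrees(np.arctan2(f[1],f[0])),np.linalg.norm(f));f=X[2]-X[1]+X[3]-X[0];print(np.degrees(np.arctan2(f[1],f[0])))
f=X[5]-X[4];print("bar",np.degrees(np.arctan2(f[1],f[0])),np.linalg.norm(f),(X[5]+X[4])/2)
# fit with known local pts: FR(-30,-86) BR(70,-86), bar (-13,-126),(53,-126)
L=np.array([(-30,-86,124),(70,-86,124),(-13,-126,101),(53,-126,101)])/1e3;W=X[[1,2,4,5]]
A=L[:,:2]-L[:,:2].mean(0);B=W[:,:2]-W[:,:2].mean(0)
H=A.T@B;th=np.arctan2(H[0,1]-H[1,0],H[0,0]+H[1,1]);Rz=np.array([[np.cos(th),-np.sin(th)],[np.sin(th),np.cos(th)]])
o=W[:,:2].mean(0)-Rz@L[:,:2].mean(0);print(np.degrees(th),o);print(W[:,:2]-(L[:,:2]@Rz.T+o),W[:,2]-L[:,2])
for n,p in(("bar",(20,-126)),("hinge",(20,20)),("dial",(20,-36))):print(n,Rz@np.array(p)/1e3+o)
E
```

```text
[[ 0.4976  0.0276  0.1221]
 [ 0.4971 -0.051   0.1226]
 [ 0.5934 -0.0492  0.1212]
 [ 0.5944  0.0309  0.1213]
 [ 0.5146 -0.0942  0.1038]
 [ 0.5837 -0.0952  0.1062]]
[[ 0.4996  0.0253  0.124 ]
 [ 0.4981 -0.0517  0.124 ]
 [ 0.5948 -0.05    0.124 ]
 [ 0.5962  0.0288  0.124 ]
 [ 0.5341 -0.1129  0.124 ]
 [ 0.5988 -0.1113  0.124 ]] 
 [[ 0.496   0.0248  0.124 ]
 [ 0.4955 -0.0538  0.124 ]
 [ 0.5889 -0.0558  0.124 ]
 [ 0.5907  0.0253  0.124 ]
 [ 0.4971 -0.1163  0.124 ]
 [ 0.5651 -0.1151  0.124 ]]
yaw hood 1.0580229185432135 0.09634724023891125
1.5078000728740997
bar -0.7652142382809065 0.06911429484265824 [ 0.5491 -0.0947  0.105 ]
1.378037631628801 [0.5246 0.0331]
[[ 0.0004  0.0026]
 [-0.0033  0.002 ]
 [-0.0001 -0.0011]
 [ 0.003  -0.0036]] [-0.0014 -0.0028  0.0028  0.0052]
bar [ 0.5477 -0.0924]
hinge [0.5442 0.0536]
dial [ 0.5455 -0.0024]
```

Emit:
drive_tool --commands '[{"x": 0.024, "y": -0.04, "wz": 1.7}, {"x": 0.024, "y": -0.04, "wz": 1.7}, {"x": 0.024, "y": -0.04, "wz": 1.7}, {"x": 0.024, "y": -0.04, "wz": 1.7}, {"x": 0.024, "y": -0.04, "wz": 1.7}, {"x": 0.024, "y": -0.04, "wz": 1.7}, {"x": 0.024, "y": -0.04, "wz": 1.7}, {"x": 0.024, "y": -0.04, "wz": 1.7}, {"x": 0.024, "y": -0.04, "wz": 1.7}, {"x": 0.024, "y": -0.04, "wz": 1.7}]'

```text
invalid input at $.commands[0]: expected keys x, y, z, wx, wy, wz, gripper
```

Emit:
drive_tool --commands '[{"x": 0.025, "y": -0.041}, {"x": 0.025, "y": -0.041}, {"x": 0.025, "y": -0.041}, {"x": 0.025, "y": -0.041}, {"x": 0.025, "y": -0.041, "z": -0.01, "gripper": 0.6}, {"x": 0.024, "y": -0.039, "z": -0.01, "gripper": 0.6}, {"gripper": 0.6}, {"gripper": 0.6}]'

```text
invalid input at $.commands[0]: expected keys x, y, z, wx, wy, wz, gripper
```

```bash
python3 - <<'E'
from h import *
s=ctrl.read_state();print(s['clock'],s['tcp_pos'],s['tcp_rot'],s['finger_gap'])
cv2.imwrite("pics/w1.png",ctrl.camera("wrist")[:,:,::-1])
for n,p in(("bar",(.5477,-.0924,.101)),("b2",(.5147,-.0932,.101)),("b3",(.5807,-.0916,.101)),("dial",(.5455,-.0024,.124))):print(n,proj("wrist",p))
E
```

```text
0.15 [0.15861513 0.55217583 0.23060146] [-3.14005485e+00 -1.37125389e-04  2.86177280e+00] 0.0853840368069522
bar [[-50.29224823 499.71802408]]
b2 [[-63.06475693 488.41286763]]
b3 [[-38.06503051 510.54053456]]
dial [[-17.2585252  509.84019231]]
```

View pics/w1.png

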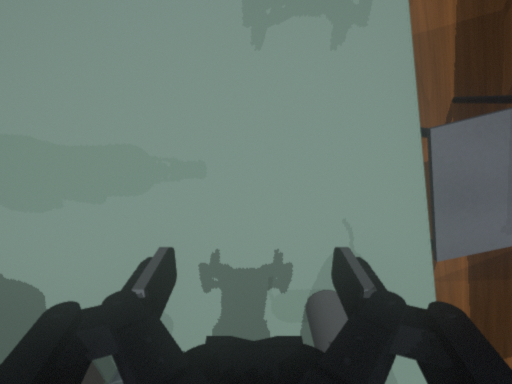

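The move calls were refused because every key is required in each row. The wrist picture only shows empty bench, with the fingers at about (160,260) and (345,260).

Emit:
drive_tool --commands '[{"x": 0.024, "y": -0.04, "z": 0, "wx": 0, "wy": 0, "wz": 1.7, "gripper": 1}, {"x": 0.024, "y": -0.04, "z": 0, "wx": 0, "wy": 0, "wz": 1.7, "gripper": 1}, {"x": 0.024, "y": -0.04, "z": 0, "wx": 0, "wy": 0, "wz": 1.7, "gripper": 1}, {"x": 0.024, "y": -0.04, "z": 0, "wx": 0, "wy": 0, "wz": 1.7, "gripper": 1}, {"x": 0.024, "y": -0.04, "z": 0, "wx": 0, "wy": 0, "wz": 1.7, "gripper": 1}, {"x": 0.024, "y": -0.04, "z": 0, "wx": 0, "wy": 0, "wz": 1.7, "gripper": 1}, {"x": 0.024, "y": -0.04, "z": 0, "wx": 0, "wy": 0, "wz": 1.7, "gripper": 1}, {"x": 0.024, "y": -0.04, "z": 0, "wx": 0, "wy": 0, "wz": 1.7, "gripper": 1}, {"x": 0.024, "y": -0.04, "z": 0, "wx": 0, "wy": 0, "wz": 1.7, "gripper": 1}, {"x": 0.024, "y": -0.04, "z": 0, "wx": 0, "wy": 0, "wz": 1.7, "gripper": 1}]'

```text
clock: 1.45
tcp_pos: [0.3993, 0.1513, 0.2313]
tcp_rot: [3.141, 0.0, -3.124]
wrist_force: [0.4, 0.2, 0.6]
finger_gap: 0.0852
```

Emit:
drive_tool --commands '[{"x": 0.025, "y": -0.041, "z": 0, "wx": 0, "wy": 0, "wz": 0, "gripper": 1}, {"x": 0.025, "y": -0.041, "z": 0, "wx": 0, "wy": 0, "wz": 0, "gripper": 1}, {"x": 0.025, "y": -0.041, "z": 0, "wx": 0, "wy": 0, "wz": 0, "gripper": 0.6}, {"x": 0.025, "y": -0.041, "z": 0, "wx": 0, "wy": 0, "wz": 0, "gripper": 0.6}, {"x": 0.025, "y": -0.041, "z": -0.01, "wx": 0, "wy": 0, "wz": 0, "gripper": 0.6}, {"x": 0.024, "y": -0.039, "z": -0.01, "wx": 0, "wy": 0, "wz": 0, "gripper": 0.6}, {"x": 0, "y": 0, "z": 0, "wx": 0, "wy": 0, "wz": 0, "gripper": 0.6}]'

```text
clock: 2.33
tcp_pos: [0.5484, -0.0938, 0.2097]
tcp_rot: [3.141, -0.001, -3.128]
wrist_force: [-0.4, -0.2, -0.9]
finger_gap: 0.0513
```

```bash
python3 - <<'E'
from h import *
s=ctrl.read_state();print(s['clock'],s['tcp_pos'],s['tcp_rot'],s['finger_gap'],s['wrist_force'])
cv2.imwrite("pics/w2.png",ctrl.camera("wrist")[:,:,::-1])
for n,p in(("bar",(.5477,-.0924,.101)),("b2",(.5147,-.0932,.101)),("b3",(.5807,-.0916,.101)),("dial",(.5455,-.0024,.124))):print(n,proj("wrist",p))
E
```

```text
2.325 [ 0.54840803 -0.09380014  0.20973646] [ 3.14147635e+00 -1.49918211e-03 -3.12842164e+00] 0.05129747033944689 [-0.4418497  -0.22773091 -0.94164633]
bar [[253.24209084 192.75071983]]
b2 [[252.89410794 158.99653266]]
b3 [[253.56352181 223.92938081]]
dial [[354.74656197 199.92367927]]
```

View pics/w2.png

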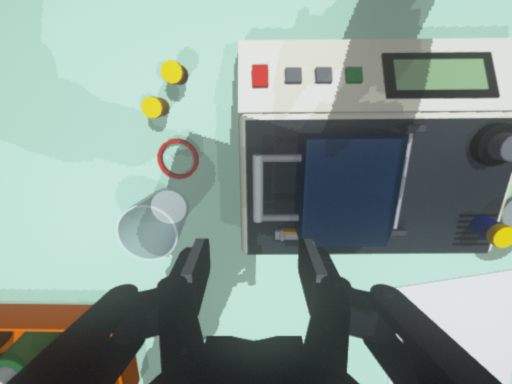

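The bar is at about x=258, y 155 to 222, a few px off the prediction. The hood spans about (305–405, 137–247), and the case is nearly square to the image. I'll refine with masks.

```bash
python3 - <<'E'
from h import *
np.set_printoptions(precision=4,suppress=True)
im=cv2.imread("pics/w2.png").astype(int)
g=im.min(2)
print(g[185:192,240:310].mean(0).astype(int))
m=(g[140:240,248:272]>105);ys,xs=np.nonzero(m[:, :]);
rows=[]
for r in range(165,212):
    w=np.clip(g[r,249:270]-80,0,None);rows.append((r,(w*np.arange(249,270)).sum()/w.sum()))
rows=np.array(rows);print(np.polyfit(rows[:,0],rows[:,1],1),rows[:,1].mean())
print("col profile",g[145:235,256:261].mean(1).astype(int))
# hood right edge & case edge
blue=((im[:,:,0]-im[:,:,2])>18).astype('uint8');blue[:,:295]=0;blue[:,410:]=0;blue[:120]=0
c=max(cv2.findContours(blue,cv2.RETR_EXTERNAL,cv2.CHAIN_APPROX_NONE)[0],key=cv2.contourArea)
print(cv2.minAreaRect(c),cv2.boundingRect(c))
e=cv2.approxPolyDP(c,6,True)[:,0];print(e,ray("wrist",e,.124))
E
```

```text
[117 127 135 140 143 141 105  70  59  58  58  59  78 116 134 145 152 155
 154 151 144 133 114  76  56  53  52  53  53  52  52  56  57  57  55  53
  52  53  52  51  50  50  51  50  49  51  49  49  49  49  49  49  49  49
  47  43  37  35  34  34  34  35  33  35  42  46  46  43  44  43]
[  0.0034 256.816 ] 257.4601744138647
col profile [ 67  65  65  62  63  62  61  63  68  85 109 138 151 153 152 153 152 152
 152 152 151 152 151 152 151 152 152 151 152 151 152 152 151 151 152 151
 151 151 151 151 151 151 151 152 152 151 151 151 151 151 152 152 152 151
 151 152 151 151 151 151 151 151 151 151 151 151 151 152 151 152 151 152
 151 151 152 151 145 117  71  62  63  62  62  62  62  63  63  65  67  67]
((352.5, 190.5), (111.0, 111.0), 90.0) (297, 135, 112, 112)
[[408 135]
 [307 139]
 [297 191]
 [301 237]
 [316 246]
 [385 246]] [[ 0.4883  0.0338  0.124 ]
 [ 0.4928 -0.0488  0.124 ]
 [ 0.5379 -0.0541  0.124 ]
 [ 0.5828 -0.0475  0.124 ]
 [ 0.592  -0.0327  0.124 ]
 [ 0.591   0.0321  0.124 ]]
```

```bash
python3 - <<'E'
from h import *
np.set_printoptions(precision=4,suppress=True)
p=ray("wrist",[(256.816+.0034*154.5,154.5),(256.816+.0034*222,222),(257.46,188.2)],.102);print(p)
d=p[1]-p[0];print(np.degrees(np.arctan2(d[1],d[0])),np.linalg.norm(d), ctrl.read_state()['tcp_pos'])
E
```

```text
[[ 0.5103 -0.0892  0.102 ]
 [ 0.5781 -0.0876  0.102 ]
 [ 0.5427 -0.0884  0.102 ]]
1.2943412509006378 0.06783046204441873 [ 0.5476 -0.0922  0.2103]
```

Emit:
drive_tool --commands '[{"x": -0.003, "y": 0.0015, "z": -0.02, "wx": 0, "wy": 0, "wz": 0.5, "gripper": 0.32}, {"x": 0, "y": 0, "z": -0.03, "wx": 0, "wy": 0, "wz": 0, "gripper": 0.32}, {"x": 0, "y": 0, "z": -0.03, "wx": 0, "wy": 0, "wz": 0, "gripper": 0.32}, {"x": 0, "y": 0, "z": -0.03, "wx": 0, "wy": 0, "wz": 0, "gripper": 0.32}, {"x": 0, "y": 0, "z": -0.015, "wx": 0, "wy": 0, "wz": 0, "gripper": 0.32}, {"x": 0, "y": 0, "z": 0, "wx": 0, "wy": 0, "wz": 0, "gripper": 0.32}, {"x": 0, "y": 0, "z": 0, "wx": 0, "wy": 0, "wz": 0, "gripper": 0.32}]'

```text
clock: 3.25
tcp_pos: [0.5457, -0.0898, 0.0877]
tcp_rot: [-3.141, 0.002, -3.116]
wrist_force: [-1.3, -0.2, 0.1]
finger_gap: 0.0274
```

Emit:
drive_tool --commands '[{"x": 0, "y": 0, "z": 0, "wx": 0, "wy": 0, "wz": 0, "gripper": 0}, {"x": 0, "y": 0, "z": 0, "wx": 0, "wy": 0, "wz": 0, "gripper": 0}, {"x": 0, "y": 0, "z": 0, "wx": 0, "wy": 0, "wz": 0, "gripper": 0}, {"x": 0, "y": 0, "z": 0, "wx": 0, "wy": 0, "wz": 0, "gripper": 0}]'

```text
clock: 3.75
tcp_pos: [0.5459, -0.0905, 0.0871]
tcp_rot: [-3.14, 0.002, -3.116]
wrist_force: [1.2, -3.0, 2.9]
finger_gap: 0.0076
```

```bash
cat > traj.py <<'E'
import numpy as np,sys
def rows(t0,t1,n):
    t=np.linspace(t0,t1,n+1);f=3.019-t;y=.147*np.cos(f);z=.147*np.sin(f);Y=np.diff(y);
    for a,b in zip(Y,np.diff(z)):print(f'{-a*.0227:.4f} {a:.4f} {b:.4f}')
E
python3 -c "
from traj import *
from workcell import ctrl
s=ctrl.read_state();print(s['wrist_force'],s['finger_gap'])
rows(0,.3,5);print();rows(.3,1.2,9);print();rows(1.2,2.03,9)"
```

```text
[ 1.17988825 -2.97135318  2.85145689] 0.007579719402641387
-0.0000 0.0013 0.0087
-0.0000 0.0019 0.0086
-0.0001 0.0024 0.0085
-0.0001 0.0029 0.0083
-0.0001 0.0034 0.0081

-0.0002 0.0067 0.0131
-0.0002 0.0080 0.0124
-0.0002 0.0092 0.0115
-0.0002 0.0103 0.0105
-0.0003 0.0113 0.0094
-0.0003 0.0121 0.0083
-0.0003 0.0129 0.0070
-0.0003 0.0135 0.0057
-0.0003 0.0140 0.0043

-0.0003 0.0133 0.0027
-0.0003 0.0135 0.0015
-0.0003 0.0135 0.0002
-0.0003 0.0135 -0.0010
-0.0003 0.0134 -0.0022
-0.0003 0.0131 -0.0035
-0.0003 0.0127 -0.0047
-0.0003 0.0122 -0.0058
-0.0003 0.0117 -0.0069
```

Emit:
drive_tool --commands '[{"x": 0, "y": 0.0013, "z": 0.0087, "wx": 0, "wy": 0, "wz": 0, "gripper": 0}, {"x": 0, "y": 0.0019, "z": 0.0086, "wx": 0, "wy": 0, "wz": 0, "gripper": 0}, {"x": 0, "y": 0.0024, "z": 0.0085, "wx": 0, "wy": 0, "wz": 0, "gripper": 0}, {"x": 0, "y": 0.0029, "z": 0.0083, "wx": 0, "wy": 0, "wz": 0, "gripper": 0}, {"x": 0, "y": 0.0034, "z": 0.0081, "wx": 0, "wy": 0, "wz": 0, "gripper": 0}]'

```text
clock: 4.38
tcp_pos: [0.5456, -0.0797, 0.129]
tcp_rot: [-3.138, 0.001, -3.117]
wrist_force: [1.9, -5.8, -0.5]
finger_gap: 0.0078
```

Emit:
drive_tool --commands '[{"x": -0.0002, "y": 0.0057, "z": 0.0131, "wx": 0, "wy": 0, "wz": 0, "gripper": 0}, {"x": -0.0002, "y": 0.008, "z": 0.0124, "wx": 0, "wy": 0, "wz": 0, "gripper": 0}, {"x": -0.0002, "y": 0.0092, "z": 0.0115, "wx": 0, "wy": 0, "wz": 0, "gripper": 0}, {"x": -0.0002, "y": 0.0103, "z": 0.0105, "wx": 0, "wy": 0, "wz": 0, "gripper": 0}, {"x": -0.0003, "y": 0.0113, "z": 0.0094, "wx": 0, "wy": 0, "wz": 0, "gripper": 0}]'

```text
clock: 5.0
tcp_pos: [0.5448, -0.0372, 0.1875]
tcp_rot: [-3.132, 0.002, -3.118]
wrist_force: [0.3, -10.9, 7.8]
finger_gap: 0.0075
```

```bash
python3 - <<'E'
from h import *
s=ctrl.read_state();print(s['clock'],s['tcp_pos'],s['finger_gap'],s['wrist_force'],s['moment'])
b=ctrl.camera("side")[90:280,170:390,::-1]
cv2.imwrite("pics/s2.png",cv2.resize(b,None,fx=2.5,fy=2.5))
E
```

```text
5.0 [ 0.54481908 -0.03717883  0.18747808] 0.007490904137487632 [  0.32233265 -10.8531838    7.81634226] [-2.41170844  0.00686528 -0.08961505]
```

View pics/s2.png

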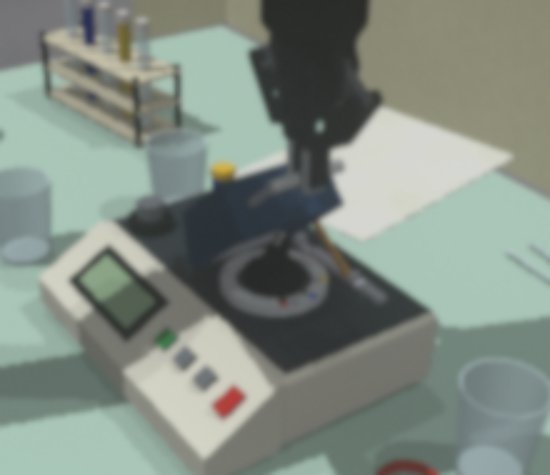

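The hood is rising with the bar in the fingers at about (300,185), and the selector ring shows at (275,275). The force is radially outward, so I'll relax outward by about 2 mm as I continue.

Emit:
drive_tool --commands '[{"x": -0.0003, "y": 0.0109, "z": 0.0102, "wx": 0, "wy": 0, "wz": 0, "gripper": 0}, {"x": -0.0003, "y": 0.0124, "z": 0.0079, "wx": 0, "wy": 0, "wz": 0, "gripper": 0}]'

```text
clock: 5.3
tcp_pos: [0.5442, -0.0121, 0.205]
tcp_rot: [-3.137, 0.003, -3.118]
wrist_force: [2.8, -4.8, 1.9]
finger_gap: 0.0075
```

Emit:
drive_tool --commands '[{"x": -0.0003, "y": 0.0135, "z": 0.0064, "wx": 0, "wy": 0, "wz": 0, "gripper": 0}, {"x": -0.0003, "y": 0.014, "z": 0.005, "wx": 0, "wy": 0, "wz": 0, "gripper": 0}]'

```text
clock: 5.55
tcp_pos: [0.5437, 0.0157, 0.2169]
tcp_rot: [-3.137, 0.003, -3.117]
wrist_force: [1.1, -3.8, 5.2]
finger_gap: 0.0074
```

Emit:
drive_tool --commands '[{"x": -0.0003, "y": 0.0133, "z": 0.0032, "wx": 0, "wy": 0, "wz": 0, "gripper": 0}, {"x": -0.0003, "y": 0.0135, "z": 0.002, "wx": 0, "wy": 0, "wz": 0, "gripper": 0}, {"x": -0.0003, "y": 0.0135, "z": 0.0007, "wx": 0, "wy": 0, "wz": 0, "gripper": 0}, {"x": -0.0003, "y": 0.0135, "z": -0.001, "wx": 0, "wy": 0, "wz": 0, "gripper": 0}, {"x": -0.0003, "y": 0.0134, "z": -0.0022, "wx": 0, "wy": 0, "wz": 0, "gripper": 0}, {"x": -0.0003, "y": 0.0131, "z": -0.0035, "wx": 0, "wy": 0, "wz": 0, "gripper": 0}]'

```text
clock: 6.3
tcp_pos: [0.5418, 0.0982, 0.2153]
tcp_rot: [-3.141, 0.003, -3.116]
wrist_force: [2.4, -3.2, 5.6]
finger_gap: 0.0072
```

Emit:
drive_tool --commands '[{"x": -0.0003, "y": 0.0127, "z": -0.0047, "wx": 0, "wy": 0, "wz": 0, "gripper": 0}, {"x": -0.0003, "y": 0.0122, "z": -0.0058, "wx": 0, "wy": 0, "wz": 0, "gripper": 0}, {"x": -0.0003, "y": 0.0117, "z": -0.0069, "wx": 0, "wy": 0, "wz": 0, "gripper": 0}, {"x": 0, "y": 0, "z": 0, "wx": 0, "wy": 0, "wz": 0, "gripper": 0}]'

```text
clock: 6.8
tcp_pos: [0.5415, 0.1362, 0.197]
tcp_rot: [3.139, 0.003, -3.115]
wrist_force: [5.4, 0.9, 5.0]
finger_gap: 0.0074
```

Emit:
drive_tool --commands '[{"x": -0.0002, "y": 0.005, "z": -0.0033, "wx": 0, "wy": 0, "wz": 0, "gripper": 0}, {"x": -0.0002, "y": 0.005, "z": -0.0035, "wx": 0, "wy": 0, "wz": 0, "gripper": 0}, {"x": 0, "y": 0, "z": 0, "wx": 0, "wy": 0, "wz": 0, "gripper": 0}]'

```text
clock: 7.18
tcp_pos: [0.5412, 0.1452, 0.1905]
tcp_rot: [3.141, 0.004, -3.116]
wrist_force: [5.4, 1.0, 4.8]
finger_gap: 0.0075
```

Emit:
drive_tool --commands '[{"x": 0.0002, "y": -0.005, "z": 0.0035, "wx": 0, "wy": 0, "wz": 0, "gripper": 0}, {"x": 0.0002, "y": -0.005, "z": 0.0033, "wx": 0, "wy": 0, "wz": 0, "gripper": 0}, {"x": 0.0002, "y": -0.0051, "z": 0.003, "wx": 0, "wy": 0, "wz": 0, "gripper": 0}, {"x": 0, "y": 0, "z": 0, "wx": 0, "wy": 0, "wz": 0, "gripper": 0}]'

```text
clock: 7.68
tcp_pos: [0.5416, 0.1304, 0.2006]
tcp_rot: [3.138, 0.004, -3.116]
wrist_force: [4.6, 2.4, 4.9]
finger_gap: 0.007
```

Emit:
drive_tool --commands '[{"x": 0.0001, "y": -0.004, "z": 0.0022, "wx": 0, "wy": 0, "wz": 0, "gripper": 0}, {"x": 0.0001, "y": -0.004, "z": 0.002, "wx": 0, "wy": 0, "wz": 0, "gripper": 0}, {"x": 0, "y": 0, "z": 0, "wx": 0, "wy": 0, "wz": 0, "gripper": 0}]'

```text
clock: 8.05
tcp_pos: [0.5417, 0.1231, 0.2047]
tcp_rot: [3.137, 0.003, -3.116]
wrist_force: [4.9, 4.0, 5.8]
finger_gap: 0.0075
```

Emit:
drive_tool --commands '[{"x": 0, "y": -0.003, "z": 0.0015, "wx": 0, "wy": 0, "wz": 0, "gripper": 0}, {"x": 0, "y": 0, "z": 0, "wx": 0, "wy": 0, "wz": 0, "gripper": 0}]'

```text
clock: 8.3
tcp_pos: [0.5412, 0.1195, 0.2059]
tcp_rot: [3.139, 0.002, -3.115]
wrist_force: [4.0, 2.5, 5.9]
finger_gap: 0.0073
```

Emit:
drive_tool --commands '[{"x": 0, "y": -0.003, "z": 0.0014, "wx": 0, "wy": 0, "wz": 0, "gripper": 0}, {"x": 0, "y": 0, "z": 0, "wx": 0, "wy": 0, "wz": 0, "gripper": 0}]'

```text
clock: 8.55
tcp_pos: [0.5412, 0.1166, 0.2073]
tcp_rot: [3.139, 0.002, -3.115]
wrist_force: [5.3, 2.4, 5.6]
finger_gap: 0.0073
```

Emit:
drive_tool --commands '[{"x": 0, "y": -0.003, "z": 0.0013, "wx": 0, "wy": 0, "wz": 0, "gripper": 0}, {"x": 0, "y": 0, "z": 0, "wx": 0, "wy": 0, "wz": 0, "gripper": 0}]'

```text
clock: 8.8
tcp_pos: [0.5412, 0.114, 0.2085]
tcp_rot: [3.138, 0.002, -3.115]
wrist_force: [4.4, 4.1, 4.6]
finger_gap: 0.0074
```

```bash
python3 - <<'E'
from h import *
s=ctrl.read_state();print(s['wrist_force'])
b=ctrl.camera("side")[60:260,180:360,::-1];a=ctrl.camera("scene")[120:260,180:340,::-1]
b=cv2.resize(b,(400,444),interpolation=cv2.INTER_CUBIC);a=cv2.resize(a,(400,350),interpolation=cv2.INTER_CUBIC);a=np.pad(a,((0,94),(0,0),(0,0)))
cv2.imwrite("pics/s3.png",np.clip(255*(np.hstack([b,a])/255.)**.6,0,255))
E
```

```text
[4.44344266 4.11987075 4.56642921][ WARN:0@3.122] global loadsave.cpp:1063 imwrite_ Unsupported depth image for selected encoder is fallbacked to CV_8U.
```

View pics/s3.png

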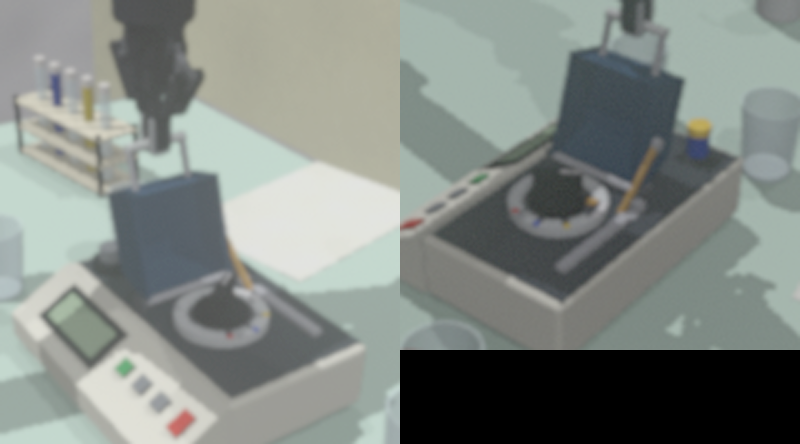

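The left half of the picture shows the hood open and gripped. In the right half the brass stay runs from (657,145) to its foot at about (623,210) on the rail. I'll check that against the predicted seat.

```bash
python3 - <<'E'
from h import *
th=np.radians(1.3);Rz=np.array([[np.cos(th),-np.sin(th)],[np.sin(th),np.cos(th)]])
bar=np.array([.5452,-.0905]);o=bar-Rz@[.020,-.126];print(o)
W=lambda x,y,z:np.r_[Rz@[x/1e3,y/1e3]+o,z/1e3]
for n,off,(s1,s2) ,(ox,oy) in(("scene",(180,120),(2.5,2.5),(400,0)),("side",(180,60),(400/180,444/200),(0,0))):
  for nm,p in(("seat",(79,-11,79)),("seat-10",(79,-21,83)),("seat+10",(79,-1,83)),("dial",(20,-36,85)),("railR",(80,-80,80))):
    q=(proj(n,W(*p))[0]-off)*[s1,s2]+[ox,oy];print(n,nm,q)
  for T in(1.80,1.88,1.95,2.05):
    f=3.019-T;c=[(proj(n,W(x,20+147*np.cos(f),83+147*np.sin(f)))[0]-off)*[s1,s2]+[ox,oy] for x in(-13,20,53)];print(n,T,np.round(c).tolist())
E
```

```text
[0.52234654 0.03501382]
scene seat [626.18698551 214.66479122]
scene seat-10 [619.7046139  216.29976213]
scene seat+10 [632.85621938 205.97376495]
scene dial [557.94376184 197.94630193]
scene railR [579.84007684 251.47147491]
scene 1.8 [[603.0, 12.0], [632.0, 22.0], [662.0, 33.0]]
scene 1.88 [[610.0, 12.0], [639.0, 22.0], [669.0, 33.0]]
scene 1.95 [[616.0, 13.0], [644.0, 23.0], [674.0, 34.0]]
scene 2.05 [[623.0, 15.0], [652.0, 26.0], [681.0, 36.0]]
side seat [252.01776683 286.95328632]
side seat-10 [258.34325129 287.93296926]
side seat+10 [246.16412984 279.28930787]
side dial [219.3491972  310.98284782]
side railR [297.24682353 317.43833192]
side 1.8 [[128.0, 148.0], [158.0, 141.0], [186.0, 134.0]]
side 1.88 [[122.0, 149.0], [152.0, 142.0], [180.0, 135.0]]
side 1.95 [[118.0, 151.0], [147.0, 143.0], [175.0, 136.0]]
side 2.05 [[111.0, 154.0], [140.0, 147.0], [168.0, 140.0]]
```

Emit:
drive_tool --commands '[{"x": 0, "y": -0.004, "z": 0.0018, "wx": 0, "wy": 0, "wz": 0, "gripper": 0}, {"x": 0, "y": 0, "z": 0, "wx": 0, "wy": 0, "wz": 0, "gripper": 0}, {"x": 0, "y": 0, "z": 0, "wx": 0, "wy": 0, "wz": 0, "gripper": 0}]'

```text
clock: 9.28
tcp_pos: [0.5413, 0.1102, 0.2101]
tcp_rot: [3.137, 0.002, -3.114]
wrist_force: [5.7, 3.3, 3.1]
finger_gap: 0.0072
```

Emit:
drive_tool --commands '[{"x": 0, "y": -0.004, "z": 0.0017, "wx": 0, "wy": 0, "wz": 0, "gripper": 0}, {"x": 0, "y": 0, "z": 0, "wx": 0, "wy": 0, "wz": 0, "gripper": 0}, {"x": 0, "y": 0, "z": 0, "wx": 0, "wy": 0, "wz": 0, "gripper": 0}]'

```text
clock: 9.65
tcp_pos: [0.5404, 0.1066, 0.2119]
tcp_rot: [3.136, 0.001, -3.116]
wrist_force: [2.4, 5.6, 5.3]
finger_gap: 0.0074
```

```bash
python3 - <<'E'
from h import *
print(ctrl.read_state()['wrist_force'])
a=ctrl.camera("scene")[115:225,225:305,::-1];
b=ctrl.camera("side")[100:210,225:305,::-1]
i=np.hstack([cv2.resize(k,(400,550),interpolation=cv2.INTER_CUBIC) for k in (a,b)])
cv2.imwrite("pics/s4.png",np.clip(255*(i/255.)**.6,0,255).astype('uint8'))
E
```

```text
[2.41747331 5.64679795 5.34244451]
```

View pics/s4.png

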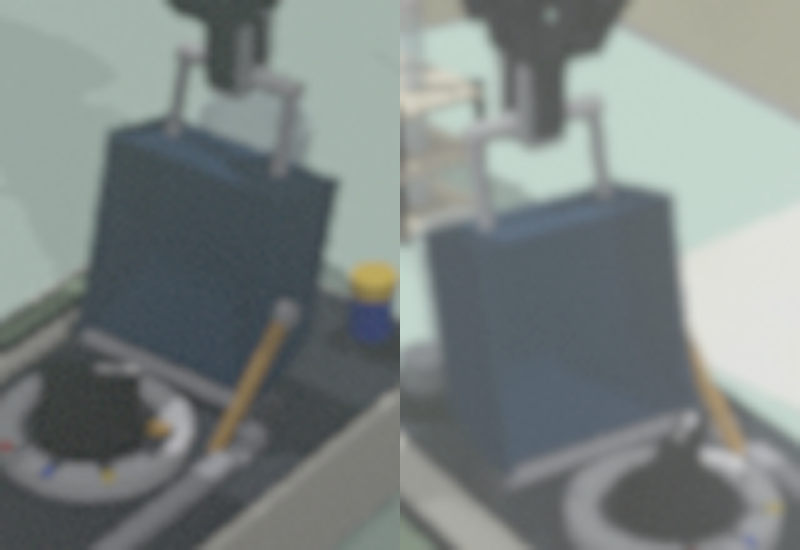

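The hood has followed back to about 1.81, with the bar ends at (185,52) and (298,92) and the foot at about (213,465) in the left half. The stay probably did not seat, so I'll open further and hold.

Emit:
drive_tool --commands '[{"x": -0.0002, "y": 0.0113, "z": -0.0049, "wx": 0, "wy": 0, "wz": 0, "gripper": 0}, {"x": -0.0002, "y": 0.0109, "z": -0.0058, "wx": 0, "wy": 0, "wz": 0, "gripper": 0}, {"x": -0.0002, "y": 0.0102, "z": -0.0067, "wx": 0, "wy": 0, "wz": 0, "gripper": 0}, {"x": -0.0002, "y": 0.0097, "z": -0.0075, "wx": 0, "wy": 0, "wz": 0, "gripper": 0}, {"x": 0, "y": 0, "z": 0, "wx": 0, "wy": 0, "wz": 0, "gripper": 0}, {"x": 0, "y": 0, "z": 0, "wx": 0, "wy": 0, "wz": 0, "gripper": 0}]'

```text
clock: 10.5
tcp_pos: [0.5402, 0.1477, 0.187]
tcp_rot: [3.139, 0.002, -3.115]
wrist_force: [-0.7, 2.5, 6.8]
finger_gap: 0.0071
```

```bash
python3 - <<'E'
from h import *
print(ctrl.read_state()['wrist_force'])
a=ctrl.camera("scene")[115:225,225:305,::-1];
b=ctrl.camera("side")[100:210,225:305,::-1]
cv2.imwrite("pics/r5a.png",a);cv2.imwrite("pics/r5b.png",b)
E
```

```text
[-0.72109622  2.46777651  6.76083173]
```

Emit:
drive_tool --commands '[{"x": 0.0002, "y": -0.0097, "z": 0.0075, "wx": 0, "wy": 0, "wz": 0, "gripper": 0}, {"x": 0.0002, "y": -0.0102, "z": 0.0067, "wx": 0, "wy": 0, "wz": 0, "gripper": 0}, {"x": 0.0001, "y": -0.0055, "z": 0.003, "wx": 0, "wy": 0, "wz": 0, "gripper": 0}, {"x": 0, "y": 0, "z": 0, "wx": 0, "wy": 0, "wz": 0, "gripper": 0}, {"x": 0, "y": 0, "z": 0, "wx": 0, "wy": 0, "wz": 0, "gripper": 0}]'

```text
clock: 11.22
tcp_pos: [0.5408, 0.1219, 0.2046]
tcp_rot: [3.139, 0.002, -3.116]
wrist_force: [2.9, 0.9, 4.8]
finger_gap: 0.0069
```

Emit:
drive_tool --commands '[{"x": 0, "y": -0.0045, "z": 0.0023, "wx": 0, "wy": 0, "wz": 0, "gripper": 0}, {"x": 0, "y": 0, "z": 0, "wx": 0, "wy": 0, "wz": 0, "gripper": 0}, {"x": 0, "y": 0, "z": 0, "wx": 0, "wy": 0, "wz": 0, "gripper": 0}]'

```text
clock: 11.6
tcp_pos: [0.5409, 0.1176, 0.2069]
tcp_rot: [3.139, 0.002, -3.116]
wrist_force: [3.0, 2.4, 6.4]
finger_gap: 0.0071
```

Emit:
drive_tool --commands '[{"x": 0, "y": -0.0045, "z": 0.002, "wx": 0, "wy": 0, "wz": 0, "gripper": 0}, {"x": 0, "y": 0, "z": 0, "wx": 0, "wy": 0, "wz": 0, "gripper": 0}, {"x": 0, "y": 0, "z": 0, "wx": 0, "wy": 0, "wz": 0, "gripper": 0}]'

```text
clock: 11.98
tcp_pos: [0.5408, 0.1135, 0.2089]
tcp_rot: [3.138, 0.002, -3.115]
wrist_force: [-1.2, 3.3, 9.0]
finger_gap: 0.0072
```

```bash
python3 - <<'E'
from h import *
a=cv2.imread("pics/r5a.png");n=ctrl.camera("scene")[115:225,225:305,::-1]
cv2.imwrite("pics/r6a.png",n)
i=np.hstack([cv2.resize(k[50:110,25:65],(400,600),interpolation=cv2.INTER_CUBIC) for k in (a,n)])
cv2.imwrite("pics/s5.png",np.clip(255*(i/255.)**.6,0,255).astype('uint8'))
E
```

```text
(no output)
```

View pics/s5.png

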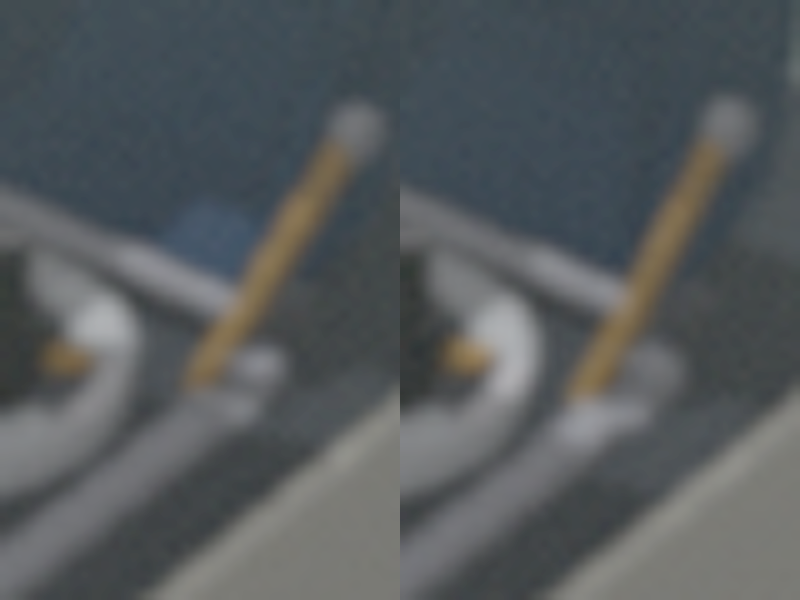

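```bash
python3 - <<'E'
from h import *
np.set_printoptions(precision=1,suppress=True)
th=np.radians(1.3);Rz=np.array([[np.cos(th),-np.sin(th),0],[np.sin(th),np.cos(th),0],[0,0,1]])
o=np.array([.5223,.0350,0])
k,r,t=P("scene");c=-r.T@t
def onx(p,x):
    d=r.T@np.linalg.solve(k,[*p,1]);C=Rz.T@(c-o);D=Rz.T@d;return (C+D*((x/1e3-C[0])/D[0]))*1e3
for n,p in(("shut",(264,203)),("2.11",(285.5,178)),("now",(283,177.3)),("s4",(282,177.4))):
    for x in(76,):
        q=onx(p,x);y,z=q[1]-20,q[2]-83;print(n,q,np.hypot(y,z),np.arctan2(z,y))
for n,p in(("foot shut",(245.5,221)),("foot2.11",(250+22.5,165+39.5)),("now",(250+19,165+42)),("s4",(225+42.6,115+93))):print(n,onx(p,79))
# predicted foot y on rail top (pin centre z h) vs theta
for R_,a0 in((0,0),):
    pass
E
```

```text
shut [ 76.  -31.9  97.7] 53.961773427701395 2.866212314155748
2.11 [ 76.   49.  122.2] 48.791936923538316 0.9331662322140392
now [ 76.   38.5 129.5] 50.05636363795714 1.1918748073275307
s4 [ 76.   34.4 131.3] 50.43048559296732 1.2802531730650353
foot shut [  79.  -100.9   91.3]
foot2.11 [79.  -3.1 78.3]
now [ 79.  -16.5  79. ]
s4 [ 79.  -21.8  79.3]
```

The foot tracked the hood all the way back (y about -3, then -16, then -22 mm), so the stay never dropped and the true angle is less than I estimated. I'll open further towards the stop, watching the force.

Emit:
drive_tool --commands '[{"x": 0, "y": 0.009, "z": -0.0043, "wx": 0, "wy": 0, "wz": 0, "gripper": 0}, {"x": -0.0002, "y": 0.0105, "z": -0.006, "wx": 0, "wy": 0, "wz": 0, "gripper": 0}, {"x": -0.0002, "y": 0.0105, "z": -0.007, "wx": 0, "wy": 0, "wz": 0, "gripper": 0}, {"x": -0.0001, "y": 0.0065, "z": -0.0052, "wx": 0, "wy": 0, "wz": 0, "gripper": 0}, {"x": 0, "y": 0, "z": 0, "wx": 0, "wy": 0, "wz": 0, "gripper": 0}]'

```text
clock: 12.65
tcp_pos: [0.5402, 0.1496, 0.1855]
tcp_rot: [3.14, 0.001, -3.115]
wrist_force: [4.6, 0.7, 3.3]
finger_gap: 0.0074
```

Emit:
drive_tool --commands '[{"x": -0.0001, "y": 0.004, "z": -0.0036, "wx": 0, "wy": 0, "wz": 0, "gripper": 0}, {"x": 0, "y": 0, "z": 0, "wx": 0, "wy": 0, "wz": 0, "gripper": 0}, {"x": 0, "y": 0, "z": 0, "wx": 0, "wy": 0, "wz": 0, "gripper": 0}]'

```text
clock: 13.02
tcp_pos: [0.5401, 0.1532, 0.1822]
tcp_rot: [3.14, 0.002, -3.116]
wrist_force: [1.8, 1.1, 4.8]
finger_gap: 0.007
```

Emit:
drive_tool --commands '[{"x": -0.0001, "y": 0.0035, "z": -0.0034, "wx": 0, "wy": 0, "wz": 0, "gripper": 0}, {"x": 0, "y": 0, "z": 0, "wx": 0, "wy": 0, "wz": 0, "gripper": 0}, {"x": 0, "y": 0, "z": 0, "wx": 0, "wy": 0, "wz": 0, "gripper": 0}]'

```text
clock: 13.4
tcp_pos: [0.54, 0.1567, 0.1789]
tcp_rot: [3.14, 0.002, -3.116]
wrist_force: [1.7, 1.4, 4.8]
finger_gap: 0.0071
```

Emit:
drive_tool --commands '[{"x": 0.0002, "y": -0.008, "z": 0.007, "wx": 0, "wy": 0, "wz": 0, "gripper": 0}, {"x": 0.0002, "y": -0.0095, "z": 0.0073, "wx": 0, "wy": 0, "wz": 0, "gripper": 0}, {"x": 0.0001, "y": -0.01, "z": 0.0068, "wx": 0, "wy": 0, "wz": 0, "gripper": 0}, {"x": 0, "y": -0.006, "z": 0.0035, "wx": 0, "wy": 0, "wz": 0, "gripper": 0}, {"x": 0, "y": 0, "z": 0, "wx": 0, "wy": 0, "wz": 0, "gripper": 0}, {"x": 0, "y": 0, "z": 0, "wx": 0, "wy": 0, "wz": 0, "gripper": 0}]'

```text
clock: 14.15
tcp_pos: [0.5408, 0.123, 0.204]
tcp_rot: [3.14, 0.003, -3.116]
wrist_force: [5.6, 1.8, 4.8]
finger_gap: 0.0073
```

Emit:
drive_tool --commands '[{"x": 0, "y": -0.0045, "z": 0.0021, "wx": 0, "wy": 0, "wz": 0, "gripper": 0}, {"x": 0, "y": 0, "z": 0, "wx": 0, "wy": 0, "wz": 0, "gripper": 0}, {"x": 0, "y": 0, "z": 0, "wx": 0, "wy": 0, "wz": 0, "gripper": 0}]'

```text
clock: 14.52
tcp_pos: [0.5409, 0.1189, 0.2062]
tcp_rot: [3.139, 0.003, -3.116]
wrist_force: [9.4, 2.6, 5.1]
finger_gap: 0.0076
```

```bash
cat > foot.py <<'E'
from h import *
th=np.radians(1.3);Rz=np.array([[np.cos(th),-np.sin(th),0],[np.sin(th),np.cos(th),0],[0,0,1]]);o=np.array([.5223,.0350,0])
k,r,t=P("scene");c=-r.T@t
def onx(p,x):
    d=r.T@np.linalg.solve(k,[*p,1]);C=Rz.T@(c-o);D=Rz.T@d;return np.round((C+D*((x/1e3-C[0])/D[0]))*1e3,1)
def foot(im,x0,y0):
    im=cv2.resize(im,None,fx=4,fy=4,interpolation=cv2.INTER_CUBIC).astype(int);m=((im[:,:,2]-im[:,:,0])>28).astype('uint8')
    n,l,st,ce=cv2.connectedComponentsWithStats(m);
    best=[i for i in range(1,n) if st[i,3]>60]
    for i in best:
        ys,xs=np.nonzero(l==i);lo=ys>ys.max()-6;hi=ys<ys.min()+6
        a=np.array([xs[lo].mean(),ys.max()])/4+[x0,y0];b=np.array([xs[hi].mean(),ys.min()])/4+[x0,y0];print("low",a,onx(a,79),"high",b,onx(b,77))
E
python3 - <<'E'
from foot import *
print(ctrl.read_state()['wrist_force'])
n=ctrl.camera("scene")[:,:,::-1];cv2.imwrite("pics/r7.png",n);foot(n[150:225,250:305],250,150)
for f in("r5a","r6a"):foot(cv2.imread(f"pics/{f}.png")[35:110,25:80],250,150)
E
```

```text
[9.38141831 2.56318406 5.1127355 ]
low [268.8671875 204.       ] [ 79.  -17.4  88. ] high [281.015625 180.25    ] [ 77.   29.5 126.5]
low [270.23404255 203.        ] [ 79.  -12.3  87.8] high [282.98125 180.5    ] [ 77.   37.6 121.7]
low [268.71370968 204.25      ] [ 79.  -18.   87.6] high [280.52205882 180.        ] [ 77.   27.5 128.3]
```

Emit:
drive_tool --commands '[{"x": 0, "y": -0.0045, "z": 0.0021, "wx": 0, "wy": 0, "wz": 0, "gripper": 0}, {"x": 0, "y": 0, "z": 0, "wx": 0, "wy": 0, "wz": 0, "gripper": 0}, {"x": 0, "y": 0, "z": 0, "wx": 0, "wy": 0, "wz": 0, "gripper": 0}]'

```text
clock: 14.95
tcp_pos: [0.5409, 0.1147, 0.2083]
tcp_rot: [3.139, 0.003, -3.116]
wrist_force: [-0.0, 4.4, 8.3]
finger_gap: 0.0076
```

```bash
python3 - <<'E'
from foot import *
print(ctrl.read_state()['wrist_force'])
n=ctrl.camera("scene")[:,:,::-1];cv2.imwrite("pics/r8.png",n);foot(n[150:225,250:305],250,150)
E
```

```text
[-0.04189161  4.4147046   8.27539285]
low [268.71370968 204.25      ] [ 79.  -18.   87.6] high [280.625 180.   ] [ 77.   27.9 128.1]
```

Emit:
drive_tool --commands '[{"x": 0, "y": -0.0045, "z": 0.0019, "wx": 0, "wy": 0, "wz": 0, "gripper": 0}, {"x": 0, "y": -0.0045, "z": 0.0017, "wx": 0, "wy": 0, "wz": 0, "gripper": 0}, {"x": 0, "y": 0, "z": 0, "wx": 0, "wy": 0, "wz": 0, "gripper": 0}, {"x": 0, "y": 0, "z": 0, "wx": 0, "wy": 0, "wz": 0, "gripper": 0}]'

```text
clock: 15.5
tcp_pos: [0.5408, 0.1066, 0.2119]
tcp_rot: [3.137, 0.003, -3.115]
wrist_force: [11.6, 4.8, 4.2]
finger_gap: 0.0073
```

```bash
python3 - <<'E'
from foot import *
print(ctrl.read_state()['wrist_force'],ctrl.read_state()['moment'])
n=ctrl.camera("scene")[:,:,::-1];cv2.imwrite("pics/r9.png",n);foot(n[150:225,250:305],250,150)
E
```

```text
[11.61613602  4.80899476  4.20125334] [ 1.22174457 -2.79711619  0.24225112]
low [268.47596154 204.75      ] [ 79.  -18.9  86.7] high [280.02083333 180.25      ] [ 77.   25.5 128.6]
```

```bash
python3 - <<'E'
from foot import *
for nm,p,x in(("rear",(293,151.4),70),("front",(246.6,141),-30)):
    q=onx(p,x);print(nm,q,np.hypot(q[1]-20,q[2]-83),3.217-np.arctan2(q[2]-83,q[1]-20))
for p,x in(((262,125.4),-13),((284.6,133.4),53)):
    q=onx(p,x);print("bar",q,np.hypot(q[1]-20,q[2]-83),3.019-np.arctan2(q[2]-83,q[1]-20))
i=cv2.imread("pics/r9.png")[110:225,225:305];j=cv2.imread("pics/r7.png")[110:225,225:305]
i=np.hstack([cv2.resize(k,(400,575),interpolation=cv2.INTER_CUBIC) for k in(j,i)]);cv2.imwrite("pics/v11.png",np.clip(255*(i/255.)**.6,0,255).astype('uint8'))
E
```

```text
rear [ 70.   83.1 174.8] 111.39501784191249 2.248398550895188
front [-30.   38.8 186.1] 104.8000477099128 1.8265692494229087
bar [-13.   74.3 217.5] 145.0473715721867 1.8319106539065624
bar [ 53.   70.3 220.5] 146.4115432607689 1.798900332341928
```

```bash
cat > f.py <<'E'
from h import *
def avg(n=8):
    a=[];m=[]
    for i in range(n):
        ctrl.camera("scene");s=ctrl.read_state();a.append(s['wrist_force']);m.append(s['moment'])
    a=np.array(a);print("F",a.mean(0).round(2),a.std(0).round(2),"M",np.mean(m,0).round(3),"tcp",s['tcp_pos'].round(4),"clk",s['clock'])
if __name__=="__main__":avg()
E
python3 f.py
```

```text
F [4.96 5.94 6.84] [4.01 0.91 2.09] M [ 1.239 -0.761 -0.119] tcp [0.5408 0.1068 0.2119] clk 15.95
```

Emit:
drive_tool --commands '[{"x": 0, "y": 0.009, "z": -0.0036, "wx": 0, "wy": 0, "wz": 0, "gripper": 0}, {"x": 0, "y": 0.009, "z": -0.0043, "wx": 0, "wy": 0, "wz": 0, "gripper": 0}, {"x": 0, "y": 0, "z": 0, "wx": 0, "wy": 0, "wz": 0, "gripper": 0}, {"x": 0, "y": 0, "z": 0, "wx": 0, "wy": 0, "wz": 0, "gripper": 0}]'

```text
clock: 16.45
tcp_pos: [0.5408, 0.1234, 0.2038]
tcp_rot: [3.14, 0.002, -3.115]
wrist_force: [7.4, 1.3, 4.8]
finger_gap: 0.0071
```

```bash
python3 f.py
```

```text
F [3.19 2.23 7.31] [2.85 0.55 1.  ] M [ 0.435 -0.592 -0.167] tcp [0.5406 0.1233 0.2038] clk 16.85
```

The force readings are muddied by friction of the bar in the pads. I'll loosen the pads slightly so they still straddle the bar. That lets the hood show whether the stay holds it, and it cannot snap shut.

Emit:
drive_tool --commands '[{"x": 0, "y": 0, "z": 0, "wx": 0, "wy": 0, "wz": 0, "gripper": 0.2}, {"x": 0, "y": 0, "z": 0, "wx": 0, "wy": 0, "wz": 0, "gripper": 0.2}, {"x": 0, "y": 0, "z": 0, "wx": 0, "wy": 0, "wz": 0, "gripper": 0.2}]'

```text
clock: 17.23
tcp_pos: [0.5379, 0.1221, 0.2019]
tcp_rot: [-3.141, -0.004, -3.116]
wrist_force: [-1.0, -0.4, 0.1]
finger_gap: 0.0169
```

```bash
python3 f.py; python3 - <<'E'
from foot import *
n=ctrl.camera("scene")[:,:,::-1];cv2.imwrite("pics/r10.png",n);foot(n[150:225,250:305],250,150)
E
```

```text
F [-0.41 -1.19 -0.52] [0.59 0.54 0.48] M [-0.185  0.077 -0.004] tcp [0.5396 0.1223 0.2032] clk 17.625
low [268.87698413 204.        ] [ 79.  -17.4  87.9] high [280.8125 180.5   ] [ 77.   28.8 126.3]
```

Emit:
drive_tool --commands '[{"x": 0, "y": -0.006, "z": 0.0025, "wx": 0, "wy": 0, "wz": 0, "gripper": 0.2}, {"x": 0, "y": -0.006, "z": 0.0025, "wx": 0, "wy": 0, "wz": 0, "gripper": 0.2}, {"x": 0, "y": 0, "z": 0, "wx": 0, "wy": 0, "wz": 0, "gripper": 0.2}, {"x": 0, "y": 0, "z": 0, "wx": 0, "wy": 0, "wz": 0, "gripper": 0.2}]'

```text
clock: 18.18
tcp_pos: [0.5399, 0.1104, 0.2084]
tcp_rot: [3.141, 0.001, -3.116]
wrist_force: [-0.4, 0.3, 0.2]
finger_gap: 0.0172
```

```bash
python3 f.py; python3 - <<'E'
from foot import *
n=ctrl.camera("scene")[:,:,::-1];cv2.imwrite("pics/r11.png",n);foot(n[150:225,250:305],250,150)
E
```

```text
F [0.53 0.61 0.34] [0.34 0.55 0.67] M [ 0.092 -0.041 -0.009] tcp [0.5397 0.1105 0.2082] clk 18.575
low [268.71370968 204.25      ] [ 79.  -18.   87.6] high [280.57352941 180.        ] [ 77.   27.7 128.2]
```

Emit:
drive_tool --commands '[{"x": 0, "y": 0.003, "z": -0.001, "wx": 0, "wy": 0, "wz": 0, "gripper": 0.2}, {"x": 0, "y": 0, "z": 0, "wx": 0, "wy": 0, "wz": 0, "gripper": 0.3}, {"x": 0, "y": 0, "z": 0, "wx": 0, "wy": 0, "wz": 0, "gripper": 0.3}, {"x": 0, "y": 0, "z": 0, "wx": 0, "wy": 0, "wz": 0, "gripper": 0.3}]'

```text
clock: 19.12
tcp_pos: [0.5397, 0.1133, 0.2072]
tcp_rot: [-3.142, -0.0, -3.116]
wrist_force: [0.1, -0.6, -0.3]
finger_gap: 0.0259
```

```bash
python3 f.py; python3 - <<'E'
from foot import *
n=ctrl.camera("scene")[:,:,::-1];cv2.imwrite("pics/r12.png",n);foot(n[150:225,250:305],250,150)
j=cv2.imread("pics/r12.png")[110:225,225:305];b=ctrl.camera("side")[85:200,225:305,::-1]
i=np.hstack([cv2.resize(k,(400,575),interpolation=cv2.INTER_CUBIC) for k in(j,b)]);cv2.imwrite("pics/v11.png",np.clip(255*(i/255.)**.6,0,255).astype('uint8'))
E
```

```text
F [ 0.01 -0.1   0.14] [0.71 0.54 0.28] M [ 0.009 -0.016  0.004] tcp [0.5397 0.1134 0.2072] clk 19.525
low [268.71370968 204.25      ] [ 79.  -18.   87.6] high [280.62179487 180.        ] [ 77.   27.9 128.1]
```

With the pads open to 26 mm the force and moment are about 0, and the hood hasn't moved, so it is propped. I'll lift off and look at the selector.

Emit:
drive_tool --commands '[{"x": 0, "y": 0, "z": 0.008, "wx": 0, "wy": 0, "wz": 0, "gripper": 0.3}, {"x": 0, "y": 0, "z": 0.012, "wx": 0, "wy": 0, "wz": 0, "gripper": 0.3}, {"x": 0, "y": 0, "z": 0.03, "wx": 0, "wy": 0, "wz": 0, "gripper": 0.3}, {"x": 0, "y": 0, "z": 0.04, "wx": 0, "wy": 0, "wz": 0, "gripper": 0.3}, {"x": 0.001, "y": -0.04, "z": 0.01, "wx": 0, "wy": 0, "wz": 0, "gripper": 0.3}, {"x": 0.001, "y": -0.04, "z": 0, "wx": 0, "wy": 0, "wz": 0, "gripper": 0.3}, {"x": 0.001, "y": -0.034, "z": -0.04, "wx": 0, "wy": 0, "wz": 0, "gripper": 0.3}, {"x": 0, "y": 0, "z": -0.05, "wx": 0, "wy": 0, "wz": 0, "gripper": 0.3}, {"x": 0, "y": 0, "z": -0.03, "wx": 0, "wy": 0, "wz": 0, "gripper": 0.3}, {"x": 0, "y": 0, "z": 0, "wx": 0, "wy": 0, "wz": 0, "gripper": 0.3}]'

```text
clock: 20.88
tcp_pos: [0.5409, -0.0006, 0.1858]
tcp_rot: [3.141, -0.005, -3.116]
wrist_force: [0.1, -0.0, 0.2]
finger_gap: 0.0258
```

Emit:
drive_tool --commands '[{"x": 0, "y": 0, "z": 0, "wx": 0, "wy": 0, "wz": 0, "gripper": 0.3}, {"x": 0, "y": 0, "z": 0, "wx": 0, "wy": 0, "wz": 0, "gripper": 0.3}]'

```text
clock: 21.12
tcp_pos: [0.5442, -0.0007, 0.1894]
tcp_rot: [-3.141, 0.004, -3.116]
wrist_force: [0.2, 0.1, -0.5]
finger_gap: 0.0253
```

```bash
python3 - <<'E'
from foot import *
n=ctrl.camera("scene")[:,:,::-1];foot(n[150:225,250:305],250,150)
w=ctrl.camera("wrist")[:,:,::-1];cv2.imwrite("pics/w3.png",w);np.savez("w3.npz",**ctrl.calibration("wrist"))
q=proj("wrist",[(.5431,-.0005,.085)])[0];print(q,ctrl.read_state()['tcp_pos'])
x0,y0=max(0,int(q[0])-80),max(0,int(q[1])-60);print(x0,y0)
i=cv2.resize(w[y0:y0+120,x0:x0+160],None,fx=5,fy=5,interpolation=cv2.INTER_CUBIC);cv2.imwrite("pics/v11.png",np.clip(255*(i/255.)**.6,0,255).astype('uint8'))
E
```

```text
low [268.74652778 204.25      ] [ 79.  -17.9  87.5] high [280.64375 180.     ] [ 77.  28. 128.]
[253.74059509 193.27643203] [ 0.54382437 -0.00060488  0.18881834]
173 133
```

View pics/v11.png

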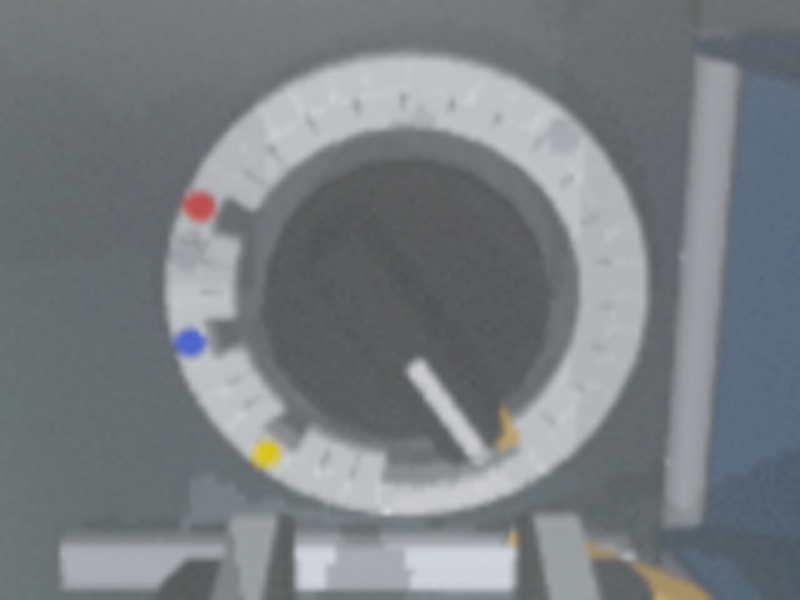

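The hood stays propped (pivot unchanged). In the crop, the plate centre is at about (407,284), with the yellow dot at (266,453), blue at (190,343) and red at (200,206). The brass tooth is at (508,430), and the white line runs from (418,366) to (487,460). I'll compute angles from these.

```bash
python3 - <<'E'
from h import *
np.set_printoptions(precision=4,suppress=True)
im=cv2.imread("pics/w3.png");C=np.load("w3.npz");k=C['K'];r=cv2.Rodrigues(C['rvec'])[0];t=C['tvec'].reshape(3);o=-r.T@t;print("cam",o)
def ray2(p,z):
    d=r.T@np.linalg.solve(k,[p[0],p[1],1]);return (o+d*((z-o[2])/d[2]))[:2]
f=lambda u,v,z:ray2((173+u/5-.4,133+v/5-.4),z)
# plate centre from outer edge points
E=[f(165,284,.085),f(648,284,.085),f(407,52,.085),f(407,516,.085)];c=np.array([(E[2]+E[3])[0]/2,(E[0]+E[1])[1]/2]);print(E,c)
a=lambda p:np.degrees(np.arctan2(*(p-c)[::-1]))  # world ccw angle from +x
for n,u,v,z in(("yel",266,453,.085),("slot",288,430,.085),("blue",190,343,.085),("red",200,206,.085),("bslot",228,335,.085),("rslot",238,217,.085),("tooth",508,430,.083),("parkR",384,470,.085),("line0",418,366,.115),("line1",487,460,.115)):
    p=f(u,v,z);print(n,p,a(p),np.linalg.norm(p-c))
p,q=f(418,366,.115),f(487,460,.115);print("linedir",np.degrees(np.arctan2(*(q-p)[::-1])))
p,q=f(418,366,.091),f(487,460,.091);print("line91",p-c,q-c)
E
```

```text
cam [ 0.4605 -0.0026  0.3304]
[array([ 0.5404, -0.0459]), array([0.5381, 0.045 ]), array([ 0.4959, -0.0015]), array([0.5879, 0.0009])] [ 0.5419 -0.0005]
yel [ 0.5749 -0.0272] -38.99920073312804 0.042420545977661456
slot [ 0.5698 -0.0228] -38.68890781554098 0.03577549588423531
blue [ 0.5522 -0.0415] -75.93770761056716 0.04233590792600674
red [ 0.5251 -0.039 ] -113.51511079767907 0.04204426279414568
bslot [ 0.5504 -0.0342] -75.92601124974288 0.03482275325721709
rslot [ 0.527 -0.032] -115.21055879067785 0.03488082736273443
tooth [0.5696 0.0204] 36.940410014538614 0.03462764058430705
parkR [ 0.5779 -0.0039] -5.425658993066942 0.036198407736712145
line0 [0.5441 0.0016] 43.01007628578006 0.003027741103273241
line1 [0.5612 0.014 ] 36.892073447707304 0.024148206181664526
linedir 36.01747007873128
line91 [0.0115 0.0025] [0.0305 0.0164]
```

Emit:
drive_tool --commands '[{"x": -0.001, "y": 0, "z": -0.015, "wx": 0, "wy": 0, "wz": 9, "gripper": 0.3}, {"x": -0.001, "y": 0, "z": -0.015, "wx": 0, "wy": 0, "wz": 9, "gripper": 0.3}, {"x": 0, "y": 0, "z": -0.015, "wx": 0, "wy": 0, "wz": 9, "gripper": 0.3}, {"x": 0, "y": 0, "z": -0.015, "wx": 0, "wy": 0, "wz": 8.4, "gripper": 0.3}, {"x": 0, "y": 0, "z": 0, "wx": 0, "wy": 0, "wz": 0, "gripper": 0.3}, {"x": 0, "y": 0, "z": 0, "wx": 0, "wy": 0, "wz": 0, "gripper": 0.3}, {"x": 0, "y": 0, "z": 0, "wx": 0, "wy": 0, "wz": 0, "gripper": 0.3}]'

```text
clock: 22.1
tcp_pos: [0.5415, -0.0007, 0.1282]
tcp_rot: [-3.14, 0.001, -2.499]
wrist_force: [0.0, -0.2, 0.6]
finger_gap: 0.0256
```

```bash
python3 f.py; python3 -c "
from h import *
print(ctrl.read_state()['tcp_rot'],ctrl.read_state()['joints'])"
```

```text
F [-0.16  0.03  0.12] [0.41 0.37 0.48] M [-0.007 -0.012  0.005] tcp [ 0.5407 -0.0006  0.1273] clk 22.5
[ 3.14154492e+00  7.28096930e-05 -2.49827479e+00] [-1.18568669e-01  3.61695459e-01 -2.17991693e-01  9.91089441e-01
  8.47935426e-05 -7.61886530e-01]
```

Emit:
drive_tool --commands '[{"x": 0.001, "y": 0, "z": -0.012, "wx": 0, "wy": 0, "wz": 0, "gripper": 0.3}, {"x": 0, "y": 0, "z": -0.012, "wx": 0, "wy": 0, "wz": 0, "gripper": 0.3}, {"x": 0, "y": 0, "z": -0.008, "wx": 0, "wy": 0, "wz": 0, "gripper": 0.3}, {"x": 0, "y": 0, "z": 0, "wx": 0, "wy": 0, "wz": 0, "gripper": 0.3}]'

```text
clock: 23.0
tcp_pos: [0.5406, -0.0005, 0.094]
tcp_rot: [3.14, -0.002, -2.498]
wrist_force: [-0.7, -0.2, -0.7]
finger_gap: 0.0258
```

Emit:
drive_tool --commands '[{"x": 0, "y": 0, "z": 0, "wx": 0, "wy": 0, "wz": 0, "gripper": 0}, {"x": 0, "y": 0, "z": 0, "wx": 0, "wy": 0, "wz": 0, "gripper": 0}, {"x": 0, "y": 0, "z": 0, "wx": 0, "wy": 0, "wz": 0, "gripper": 0}, {"x": 0, "y": 0, "z": 0, "wx": 0, "wy": 0, "wz": 0, "gripper": 0}]'

```text
clock: 23.5
tcp_pos: [0.5421, -0.0011, 0.0954]
tcp_rot: [-3.14, -0.0, -2.498]
wrist_force: [3.2, -3.3, -2.7]
finger_gap: 0.0107
```

```bash
python3 f.py
```

```text
F [ 1.95 -4.28 -3.  ] [0.36 0.61 0.34] M [-0.865 -0.357 -0.021] tcp [ 0.5421 -0.0011  0.0954] clk 23.9
```

Emit:
drive_tool --commands '[{"x": 0.0004, "y": -0.0006, "z": -0.0012, "wx": 0, "wy": 0, "wz": 0, "gripper": 0}, {"x": 0, "y": 0, "z": -0.0013, "wx": 0, "wy": 0, "wz": 0, "gripper": 0}, {"x": 0, "y": 0, "z": -0.0012, "wx": 0, "wy": 0, "wz": 0, "gripper": 0}, {"x": 0, "y": 0, "z": 0, "wx": 0, "wy": 0, "wz": 0, "gripper": 0}]'

```text
clock: 24.4
tcp_pos: [0.5421, -0.0011, 0.092]
tcp_rot: [-3.141, 0.0, -2.498]
wrist_force: [-1.7, -2.6, 7.1]
finger_gap: 0.0106
```

```bash
python3 f.py
```

```text
F [-1.18 -3.11  5.91] [0.35 0.19 0.57] M [-0.601  0.393  0.001] tcp [ 0.5421 -0.0011  0.0921] clk 24.8
```

Emit:
drive_tool --commands '[{"x": 0, "y": 0, "z": -0.001, "wx": 0, "wy": 0, "wz": 0, "gripper": 0}, {"x": 0, "y": 0, "z": -0.0009, "wx": 0, "wy": 0, "wz": 0, "gripper": 0}, {"x": 0, "y": 0, "z": 0, "wx": 0, "wy": 0, "wz": 0, "gripper": 0}]'

```text
clock: 25.18
tcp_pos: [0.5422, -0.0011, 0.0904]
tcp_rot: [-3.141, 0.0, -2.498]
wrist_force: [-2.7, -3.0, 6.4]
finger_gap: 0.0106
```

```bash
python3 f.py
```

```text
F [-2.12 -3.13  7.4 ] [0.72 0.43 0.38] M [-0.58   0.504 -0.028] tcp [ 0.5421 -0.0011  0.0904] clk 25.575
```

Emit:
drive_tool --commands '[{"x": 0, "y": 0, "z": 0, "wx": 0, "wy": 0, "wz": -4, "gripper": 0}, {"x": 0, "y": 0, "z": 0, "wx": 0, "wy": 0, "wz": -5, "gripper": 0}, {"x": 0, "y": 0, "z": 0, "wx": 0, "wy": 0, "wz": -5, "gripper": 0}, {"x": 0, "y": 0, "z": 0, "wx": 0, "wy": 0, "wz": -5, "gripper": 0}]'

```text
clock: 26.08
tcp_pos: [0.5419, -0.0007, 0.0903]
tcp_rot: [3.141, 0.001, -2.832]
wrist_force: [-2.3, -2.1, 7.9]
finger_gap: 0.0108
```

```bash
python3 f.py
```

```text
F [-2.05 -2.    7.02] [0.47 0.79 0.44] M [-0.361  0.527 -0.029] tcp [ 0.542  -0.0007  0.0903] clk 26.475
```

Emit:
drive_tool --commands '[{"x": 0, "y": 0, "z": 0, "wx": 0, "wy": 0, "wz": -5, "gripper": 0}, {"x": 0, "y": 0, "z": 0, "wx": 0, "wy": 0, "wz": -5, "gripper": 0}, {"x": 0, "y": 0, "z": 0, "wx": 0, "wy": 0, "wz": -5, "gripper": 0}, {"x": 0, "y": 0, "z": 0, "wx": 0, "wy": 0, "wz": -3, "gripper": 0}, {"x": 0, "y": 0, "z": 0, "wx": 0, "wy": 0, "wz": 0, "gripper": 0}]'

```text
clock: 27.1
tcp_pos: [0.5419, -0.0003, 0.0903]
tcp_rot: [3.14, 0.0, 3.14]
wrist_force: [-1.6, -0.6, 7.1]
finger_gap: 0.0103
```

Emit:
drive_tool --commands '[{"x": 0, "y": 0, "z": 0, "wx": 0, "wy": 0, "wz": -5, "gripper": 0}, {"x": 0, "y": 0, "z": 0, "wx": 0, "wy": 0, "wz": -5, "gripper": 0}, {"x": 0, "y": 0, "z": 0, "wx": 0, "wy": 0, "wz": -5, "gripper": 0}, {"x": 0, "y": 0, "z": 0, "wx": 0, "wy": 0, "wz": -4, "gripper": 0}, {"x": 0, "y": 0, "z": 0, "wx": 0, "wy": 0, "wz": 0, "gripper": 0}]'

```text
clock: 27.72
tcp_pos: [0.5421, 0.0002, 0.0903]
tcp_rot: [3.139, -0.0, 2.808]
wrist_force: [-1.7, -0.0, 7.0]
finger_gap: 0.0108
```

```bash
python3 f.py
```

```text
F [-2.16  0.37  7.09] [0.44 0.61 0.67] M [ 0.111  0.391 -0.019] tcp [5.421e-01 2.000e-04 9.030e-02] clk 28.125
```

Emit:
drive_tool --commands '[{"x": 0, "y": 0, "z": 0.0007, "wx": 0, "wy": 0, "wz": 0, "gripper": 0}, {"x": 0, "y": 0, "z": 0.0006, "wx": 0, "wy": 0, "wz": 0, "gripper": 0}, {"x": 0, "y": 0, "z": 0, "wx": 0, "wy": 0, "wz": 0, "gripper": 0}, {"x": 0, "y": 0, "z": 0, "wx": 0, "wy": 0, "wz": 0, "gripper": 0.16}, {"x": 0, "y": 0, "z": 0, "wx": 0, "wy": 0, "wz": 0, "gripper": 0.16}, {"x": 0, "y": 0, "z": 0.002, "wx": 0, "wy": 0, "wz": 0, "gripper": 0.16}, {"x": 0, "y": 0, "z": 0.002, "wx": 0, "wy": 0, "wz": 0, "gripper": 0.16}, {"x": 0, "y": 0, "z": 0.0005, "wx": 0, "wy": 0, "wz": 0, "gripper": 0.16}, {"x": 0, "y": 0, "z": 0, "wx": 0, "wy": 0, "wz": 0, "gripper": 0.16}]'

```text
clock: 29.25
tcp_pos: [0.5422, -0.001, 0.0955]
tcp_rot: [3.141, 0.0, 2.808]
wrist_force: [-0.2, 2.0, -0.1]
finger_gap: 0.0138
```

```bash
python3 f.py
```

```text
F [0.54 2.32 0.15] [0.43 0.4  0.5 ] M [ 0.415 -0.072 -0.004] tcp [ 0.5422 -0.0011  0.0955] clk 29.65
```

Emit:
drive_tool --commands '[{"x": 0, "y": 0.001, "z": 0, "wx": 0, "wy": 0, "wz": -3, "gripper": 0.16}, {"x": 0, "y": 0, "z": 0, "wx": 0, "wy": 0, "wz": -4, "gripper": 0.16}, {"x": 0, "y": 0, "z": 0, "wx": 0, "wy": 0, "wz": -4, "gripper": 0.16}, {"x": 0, "y": 0, "z": 0, "wx": 0, "wy": 0, "wz": -4, "gripper": 0.16}, {"x": 0, "y": 0, "z": 0, "wx": 0, "wy": 0, "wz": 0, "gripper": 0.16}]'

```text
clock: 30.28
tcp_pos: [0.5421, 0.0, 0.0955]
tcp_rot: [3.141, -0.0, 2.547]
wrist_force: [0.8, 2.6, 0.2]
finger_gap: 0.0133
```

```bash
python3 f.py
```

```text
F [-0.07  3.69  0.83] [0.54 0.3  0.39] M [0.747 0.009 0.038] tcp [ 0.5421 -0.      0.0955] clk 30.675
```

Emit:
drive_tool --commands '[{"x": 0, "y": 0.0007, "z": 0, "wx": 0, "wy": 0, "wz": -2, "gripper": 0.16}, {"x": 0, "y": 0, "z": 0, "wx": 0, "wy": 0, "wz": -2, "gripper": 0.16}, {"x": 0, "y": 0, "z": 0, "wx": 0, "wy": 0, "wz": 0, "gripper": 0.16}]'

```text
clock: 31.05
tcp_pos: [0.5421, 0.0002, 0.0955]
tcp_rot: [-3.141, 0.0, 2.475]
wrist_force: [-0.2, 1.9, 2.4]
finger_gap: 0.0134
```

```bash
python3 f.py
```

```text
F [-0.47  1.59  1.42] [0.57 0.39 0.48] M [0.376 0.055 0.037] tcp [5.422e-01 3.000e-04 9.540e-02] clk 31.45
```

Emit:
drive_tool --commands '[{"x": 0, "y": 0, "z": 0, "wx": 0, "wy": 0, "wz": -1.5, "gripper": 0.16}, {"x": 0, "y": 0, "z": 0, "wx": 0, "wy": 0, "wz": 0, "gripper": 0.16}]'

```text
clock: 31.7
tcp_pos: [0.5422, 0.0004, 0.0955]
tcp_rot: [-3.142, 0.0, 2.449]
wrist_force: [-0.7, 1.8, 1.9]
finger_gap: 0.0133
```

```bash
python3 f.py
```

```text
F [-0.5   1.16  2.06] [0.5  0.38 0.66] M [0.25  0.087 0.022] tcp [5.422e-01 4.000e-04 9.550e-02] clk 32.1
```

Emit:
drive_tool --commands '[{"x": 0, "y": 0, "z": 0, "wx": 0, "wy": 0, "wz": -1.5, "gripper": 0.16}, {"x": 0, "y": 0, "z": 0, "wx": 0, "wy": 0, "wz": 0, "gripper": 0.16}]'

```text
clock: 32.35
tcp_pos: [0.5423, 0.0003, 0.0955]
tcp_rot: [3.142, 0.001, 2.423]
wrist_force: [0.5, 0.8, 0.4]
finger_gap: 0.0136
```

```bash
python3 f.py
```

```text
F [0.32 0.08 0.1 ] [0.51 0.54 0.51] M [ 0.017 -0.097 -0.003] tcp [5.42e-01 4.00e-04 9.53e-02] clk 32.75
```

Emit:
drive_tool --commands '[{"x": 0, "y": 0, "z": 0, "wx": 0, "wy": 0, "wz": -1.5, "gripper": 0.16}, {"x": 0, "y": 0, "z": 0, "wx": 0, "wy": 0, "wz": 0, "gripper": 0.16}]'

```text
clock: 33.0
tcp_pos: [0.542, 0.0006, 0.0953]
tcp_rot: [3.142, -0.0, 2.397]
wrist_force: [0.7, 0.3, -0.1]
finger_gap: 0.0138
```

```bash
python3 f.py; python3 -c "
from h import *
cv2.imwrite('pics/w4.png',ctrl.camera('wrist')[:,:,::-1])"
```

```text
F [ 0.4   0.56 -0.8 ] [0.31 0.51 0.5 ] M [ 0.133 -0.1    0.007] tcp [5.42e-01 5.00e-04 9.54e-02] clk 33.4
```

The torque and all forces dropped to zero at about -41°, so it has likely sprung up. I'll open, rise clear and check.

Emit:
drive_tool --commands '[{"x": 0, "y": 0, "z": 0, "wx": 0, "wy": 0, "wz": 0, "gripper": 0.3}, {"x": 0, "y": 0, "z": 0, "wx": 0, "wy": 0, "wz": 0, "gripper": 0.3}, {"x": 0, "y": 0, "z": 0.015, "wx": 0, "wy": 0, "wz": 4, "gripper": 0.3}, {"x": 0, "y": 0, "z": 0.025, "wx": 0, "wy": 0, "wz": 8, "gripper": 0.3}, {"x": 0, "y": 0, "z": 0.025, "wx": 0, "wy": 0, "wz": 10, "gripper": 0.3}, {"x": 0, "y": 0, "z": 0.025, "wx": 0, "wy": 0, "wz": 10, "gripper": 0.3}, {"x": 0, "y": 0, "z": 0.005, "wx": 0, "wy": 0, "wz": 10, "gripper": 0.3}, {"x": 0, "y": 0, "z": 0, "wx": 0, "wy": 0, "wz": 2, "gripper": 0.3}, {"x": 0, "y": 0, "z": 0, "wx": 0, "wy": 0, "wz": 0, "gripper": 0.3}, {"x": 0, "y": 0, "z": 0, "wx": 0, "wy": 0, "wz": 0, "gripper": 0.3}]'

```text
clock: 34.7
tcp_pos: [0.5416, 0.0005, 0.1898]
tcp_rot: [3.141, -0.001, -3.119]
wrist_force: [0.4, 0.1, 0.2]
finger_gap: 0.0258
```

```bash
python3 - <<'E'
from foot import *
n=ctrl.camera("scene")[:,:,::-1];foot(n[150:225,250:305],250,150);cv2.imwrite("pics/r20.png",n)
ctrl.camera("side");ctrl.camera("side")
w=ctrl.camera("wrist")[:,:,::-1];cv2.imwrite("pics/w5.png",w);np.savez("w5.npz",**ctrl.calibration("wrist"))
q=proj("wrist",[(.542,0,.085)])[0];s=ctrl.read_state();print(q,s['tcp_pos'],s['tcp_rot'],s['clock'])
x0,y0=max(0,int(q[0])-80),max(0,int(q[1])-60);print(x0,y0)
i=cv2.resize(w[y0:y0+120,x0:x0+160],None,fx=5,fy=5,interpolation=cv2.INTER_CUBIC);cv2.imwrite("pics/v12.png",np.clip(255*(i/255.)**.6,0,255).astype('uint8'))
E
```

```text
low [268.5862069 204.5      ] [ 79.  -18.5  87.1] high [280.64375 180.     ] [ 77.  28. 128.]
[253.01762458 194.01256442] [5.41909458e-01 5.06656448e-04 1.90146960e-01] [ 3.14143707e+00 -5.48866991e-04 -3.11816452e+00] 34.9
173 134
```

View pics/v12.png

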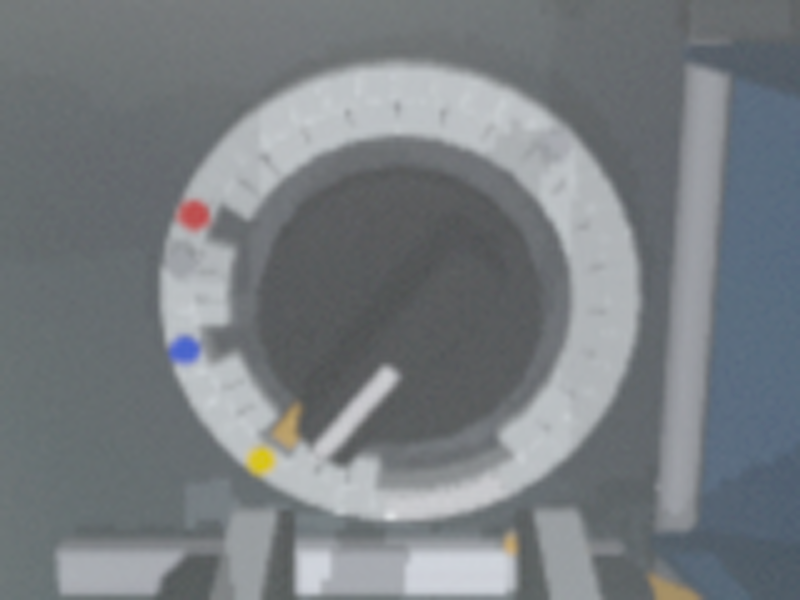

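The brass tooth sits fully in the notch by the yellow dot, at about (288,428). The skirt is 288 px wide against 290 before, at nearly the same camera height, so the selector is up. The hood's pivot hasn't moved.

Emit:
drive_tool --commands '[{"x": 0, "y": -0.01, "z": 0.03, "wx": 0, "wy": 0, "wz": 0, "gripper": 0.3}, {"x": 0, "y": 0, "z": 0, "wx": 0, "wy": 0, "wz": 0, "gripper": 0.3}, {"x": 0, "y": 0, "z": 0, "wx": 0, "wy": 0, "wz": 0, "gripper": 0.3}]'

```text
clock: 35.28
tcp_pos: [0.542, -0.0094, 0.22]
tcp_rot: [3.141, -0.0, -3.118]
wrist_force: [-0.6, 0.3, -0.2]
finger_gap: 0.0256
```

```bash
python3 - <<'E'
from foot import *
n=ctrl.camera("scene")[:,:,::-1];foot(n[150:225,250:305],250,150);print(ctrl.read_state()['wrist_force']);ctrl.hand_in()
E
```

```text
low [268.71830986 204.25      ] [ 79.  -18.   87.6] high [280.625 180.   ] [ 77.   27.9 128.1]
[ 0.31497969 -0.32953183 -0.40109071]
the job is handed in; nothing more can be done
```

The hood stands propped open by itself and the selector is up and locked in the yellow slot. I handed the job in at about 35 s, with nothing touching the colorimeter.

**Hood:** I swung it over by its bar, taking it past the drop point and back three times because I wasn't sure the stay had dropped. I then loosened the pads while they still straddled the bar. The hood stayed put with no force on them, and the stay's pivot looked the same in every picture up to hand-in.

**Selector:** I pressed it about 5 mm (7 N), turned it clockwise out of park and eased it up under the lip. I then turned it with loose fingers until the torque fell to zero. The last wrist picture shows the brass tooth filling the notch at the yellow dot, with the skirt's apparent size matching the raised position.

**Checks that disagreed:**
- **Stay foot:** the scene camera (about 2 mm per pixel) put it about 7 mm off the stated seat position. It looked nearer to lying on the rail than dropped behind the step.
- **Hood angle:** while gripped, the hood could be eased back to about 1.81, below the stated 1.88. I relied on the hood standing free instead.
- **Side forces:** pushing the hood off its true arc put up to about 13 N on the bar early in the swing.

I did not measure the glassware, vials or red lid again at the end. The arm stayed well clear of them.

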